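# Load the spice mill and hold its lid half turned

## Robot

A 7-joint arm with a two-finger parallel gripper is mounted at the origin on the work surface. World frame = base frame: x ahead of the robot, y to its left, z up, the work surface at z = 0. Lengths are in m, angles in rad, forces in N, time in s.
With the tool pointing down it reaches from about 0.4 to 0.85 m from the base axis. Payload 10.4 kg.
Tool frame: the origin (TCP) lies at the very end of the fingers, on their centre line; the grasp point (between the pads) lies 19 mm behind it; x points along the fingers, z is the direction in which the jaws open and shut, and the axes are right-handed (so a half turn about x gives the same grasp; the last joint's range is limited). The gripper opens to 85 mm and grips with 20 to 120 N. Pads are 22 mm wide; open, the fingers measure 114 mm over their backs; the gripper's body (76 mm by 85 mm) begins 54 mm behind the grasp point. The pads swing forward as they close: fully open they stand 13 mm farther back than shut.
Start: joints at [-1.253, 0.332, -0.065, 1.46, 0.022, 1.35, -0.088], TCP at [0.209, 0.589, 0.231] pointing down, gripper open.
Joint ranges: [-2.6, 2.6], [-0.5, 2.12], [-1.47, 1.34], [0.16, 2.42], [-1.27, 4.41], [0.06, 2.06], [-2.6, 2.6]. Speed limits (rad/s): [2.22, 2.22, 2.79, 2.79, 3.14, 3.14, 3.14].

## Interface

Orientations are given as a unit quaternion [x, y, z, w].
In Python, from workcell import get_obs, camera, camera_info, hand_in gives the robot as it stands.
- The arm moves only by the tool move_arm, never from a script. Its argument "motion" is text: rows parted by semicolons, each of 4 numbers parted by spaces: the shift along the world's x, y, z in m, then the turn about the world's z in rad. In form: tx ty tz spin; .... A call has 1 to 10 rows; each row is the pose to reach, as a shift and turn from the pose commanded when the call began; what a row does not reach only later rows make up. A row lasts 1/8 s, in which the tool goes at most 62.5 mm and 10.7 degrees, less where a joint would pass 70% of its speed; a pose out of reach is approached as far as the arm can. A call with a gripper value outside its range is refused whole. "grip" is the opening, from 0 (shut) to 1 (fully open), set as the call begins (left out, the last holds). The fingers move at their own pace and stop on an object; "force" is the grip in N (left out, the last holds). Time passes only in rows, so rows that repeat a pose let the fingers close. It gives the time, the measured TCP pose, the force and the opening at its end, in the units of the state.
- get_obs(): the state, without advancing time (a new reading comes with each control period).
- camera(name): name is "side" or "top" or "wrist"; returns (picture, depth): 480x640x3 uint8, red, green, blue; 480x640 float32, m along the optical axis (not along the pixel's ray), 0 where there is no reading.
- camera_info(name): a dict with "camera_matrix" (3x3 intrinsics, pixels), "k1" (the pictures are not rectified: a ray, as slopes to the right and down, at radius r is drawn at 1 + k1 r^2 times it, then the intrinsics apply), "eye" and "attitude" of the camera in the world. Camera axes: x right, y up, looking along -z (the intrinsics and any distortion apply to the point x, -y, -z); pixel columns grow to the right and rows downward; lengths in m; the calibration is good to about 2 mm. A picture is of the moment at which its call begins: read the wrist's pose just before it. camera_info takes no time and is no camera call; for the wrist camera it gives the pose at the moment of the call.
- hand_in(): hands the job in, once; it reports no verdict.
The state is a dict: "clock": time; "joint_pos": joint angles; "joint_velocities": joint speeds; "tau": joint torques, N m; "position": TCP position; "ee_rot": TCP orientation; "ft_force": force on the tool from outside, world axes, zero at the start; "torque": the same for the moment, N m; "grip_width": opening from 0.0 (shut) to 1.0 (fully open).
Only numpy, scipy, OpenCV 4.12 (cv2) and the standard library are available. Lean on these libraries where they do the work, as an engineer would, in place of code of your own. Each camera call takes 0.05 s, during which the arm holds its last target.

## Task

In this meal-packing kitchen, pick up the handled measuring cup, tip all six nutmegs into the bowl of the spice mill and stand the cup upright on the table again. Then lower the mill's bayonet lid through its two notches until it sits flat on the rim, turn it clockwise to the single-bar mark, half way to the lock, and finish still holding it there against its spring; never turn it so far that the lock clicks, because that starts the mill. Leave the other kitchen things where they are.

Things in the scene. Friction and masses are not known exactly. Their poses are not given: they have to be found in the camera images.
- mill: spice mill fixed to the table, 160 mm across, 123 mm high; origin on its axis at table height, z up. Open bowl: floor 50 mm up, 113 mm wide inside. Mouth: aluminium inner flange 10 mm thick, flat top 123 mm up, opening 91 mm wide, with two notches for the lid's lugs on the mill's own +x and -x, each about 23 mm wide, reaching out to 124 mm across
- half_mark (a point): the single-bar black mark (half way) on the grey ring outside the rim, 74 mm from the mill's axis, 109 mm up, 0.70 rad clockwise (from above) of the +x notch. A dot marks the notch, a double bar 1.33 rad clockwise of it the lock click. All marks repeat half a turn round. The lid's ridge is to point at the bar
- drive_ring (a joint): sprung ring hidden under the flange, pushed round by the lid's lugs: 0 rad at rest, grows as the lid turns clockwise. The lugs meet it 0.13 rad from the notch centres, so it reads lid turn - 0.13, about 0.57 at the single bar. It pushes back with 0.1 to 0.2 N m and turns a released lid back. From about 0.9 a sprung pin resists a little more; the lock clicks at 1.1
- lid: aluminium bayonet lid, 200 g, 116 mm wide; origin under its centre. Plug 84 mm wide, 0 to 22 mm up; at its foot two lugs on own +x and -x, 12 mm wide, 8 mm high, 104 mm tip to tip; disc 22 to 28 mm up whose underside rests on the flange (origin then 101 mm above the mill's). Fits either way round. Starts on the table on its plug, in one of two places, the pot lid in the other
- lid_grip (a point): middle of the lid's upright black grip bar, on its axis 53 mm above the lid's underside. The bar is 64 mm long along the lid's x, 16 mm thick along y, from 28 to 66 mm up. A thin black ridge on the disc, in line with bar and lugs, runs out to the lid's edge
- cup: flared steel measuring cup with a handle, 160 g, 60 mm wide at the foot, 84 mm at the rim, 60 mm high, wall 3 mm; origin under its centre, z up. Holds six nutmegs
- cup_fin (a point): middle of the cup's flat upright fin handle, 66 mm from the cup's axis along its own -y, 42 mm up. The fin is 10 mm thick (along x), 37 to 87 mm from the axis, 22 to 60 mm up; it can be pinched across its thickness at any slant within its plane
- nut0: one of six whole brown nutmegs, 26 x 20 x 20 mm, about 12 g, origin at its centre; all six start in the cup
- nut1: one of six whole brown nutmegs, 26 x 20 x 20 mm, about 12 g, origin at its centre; all six start in the cup
- nut2: one of six whole brown nutmegs, 26 x 20 x 20 mm, about 12 g, origin at its centre; all six start in the cup
- nut3: one of six whole brown nutmegs, 26 x 20 x 20 mm, about 12 g, origin at its centre; all six start in the cup
- nut4: one of six whole brown nutmegs, 26 x 20 x 20 mm, about 12 g, origin at its centre; all six start in the cup
- nut5: one of six whole brown nutmegs, 26 x 20 x 20 mm, about 12 g, origin at its centre; all six start in the cup
- pot_lid: bystander: flat aluminium pot lid with a round black knob, 112 mm across, 38 mm high, no lugs; origin under its centre
- plain_cup: bystander: plain steel cup without a handle, 72 mm wide, 80 mm high; origin under its centre
- salt_jar: bystander: white jar with a steel cap, 60 mm wide, 100 mm high; origin under its centre
- spoon: bystander: steel serving spoon, 200 mm long, lying on the table; origin under its middle
Not all that is in view belongs to the job. What is shaped like the lid but turquoise or yellow is not meant.

How it is judged:
By the outcome, as a careful person would: the job done as asked, in the order asked, and still so for the second after the job is handed in, while the arm keeps its last pose, push and grip.
It also fails if it takes over 72 s, if anything falls off the work surface, if the arm or the gripper's body presses on something with over 40 N, if the wrist force passes 120 N, or if a joint passes its speed limit or range.

## Working session

There is one attempt and no reset: what is moved stays moved. The work goes in short steps, Python scripts to look and compute and a tool call to move; the robot and the scene stay as the last step left them, time stands still between calls to the robot, and variables do not carry over. Pictures are saved under pics/ and viewed, and the job is handed in when it is done.

Besides the shell and the picture viewer there is one more tool, called after "Call:" as name(argument=value, ...), one argument or row to a line, values as JSON. move_arm: Moves the arm, as the interface text tells. Its arguments: {"type":"object","properties":{"motion":{"type":"string"},"grip":{"type":"number"},"force":{"type":"number"}},"required":["motion"]}

```bash
ls; mkdir -p pics
cat > h.py <<'E'
import numpy as np, cv2
from workcell import get_obs, camera, camera_info
def snap(n,f):
    info=camera_info(n); rgb,d=camera(n)
    np.savez('/tmp/%s.npz'%f,rgb=rgb,d=d,K=np.array(info['camera_matrix']),k1=info['k1'],eye=np.array(info['eye']),att=np.array(info['attitude']))
    cv2.imwrite('pics/%s.png'%f,rgb[:,:,::-1]); return info
def load(f): return np.load('/tmp/%s.npz'%f)
def R_of(att):
    from scipy.spatial.transform import Rotation as R
    a=np.array(att)
    return a if a.shape==(3,3) else R.from_quat(a).as_matrix()
def rays(s,u,v):
    K=s['K'];k1=float(s['k1'])
    p=cv2.undistortPoints(np.stack([np.ravel(u),np.ravel(v)],1).astype(float).reshape(-1,1,2),K,np.array([k1,0,0,0.]))[:,0]
    return p
def pts(s,u,v,depth=None):
    p=rays(s,u,v)
    d=s['d'][np.ravel(v).astype(int),np.ravel(u).astype(int)] if depth is None else depth
    c=np.stack([p[:,0]*d,-p[:,1]*d,-d],1)
    return c@R_of(s['att']).T+s['eye']
def onz(s,u,v,z):
    p=rays(s,u,v); c=np.stack([p[:,0],-p[:,1],-np.ones(len(p))],1)@R_of(s['att']).T
    t=(z-s['eye'][2])/c[:,2]
    return s['eye']+c*t[:,None]
def cloud(s):
    v,u=np.mgrid[0:480,0:640]
    P=pts(s,u,v).reshape(480,640,3); P[s['d']==0]=np.nan
    return P
E
python3 - <<'E'
from h import *
for n in ['side','top','wrist']: print(n,snap(n,n+'0'))
o=get_obs(); print({k:np.round(v,3) for k,v in o.items()})
E
```

```text
pics
side {'camera_matrix': array([[541.55388744,   0.        , 322.5864346 ],
       [  0.        , 541.55388744, 237.67646545],
       [  0.        ,   0.        ,   1.        ]]), 'k1': 0.010650994900180427, 'eye': array([ 0.0945201 , -0.72179385,  0.71774278]), 'attitude': array([ 0.42871824, -0.09802543, -0.2094874 ,  0.87333082])}
top {'camera_matrix': array([[582.1211577 ,   0.        , 311.02668159],
       [  0.        , 582.1211577 , 230.67529352],
       [  0.        ,   0.        ,   1.        ]]), 'k1': 0.059708046789048806, 'eye': array([ 0.36451768, -0.00761236,  1.21575572]), 'attitude': array([ 0.03220178, -0.03114615, -0.70180154,  0.71096242])}
wrist {'camera_matrix': array([[392.99303426,   0.        , 311.60487232],
       [  0.        , 392.99303426, 246.18269965],
       [  0.        ,   0.        ,   1.        ]]), 'k1': -0.06313137349727224, 'eye': array([0.12859516, 0.61624401, 0.37236472]), 'attitude': array([-0.13474825, -0.0950242 ,  0.5694243 ,  0.80533799])}
{'clock': np.float64(0.15), 'joint_pos': array([-1.253,  0.333, -0.065,  1.461,  0.022,  1.35 , -0.089]), 'joint_velocities': array([ 0.001, -0.002, -0.001, -0.003,  0.001,  0.001, -0.002]), 'tau': array([-1.0000e-03, -6.2582e+01,  4.9000e-02, -3.9185e+01,  1.6000e-02,
        8.0000e-03,  0.0000e+00]), 'position': array([0.209, 0.589, 0.231]), 'ee_rot': array([-0.408,  0.578,  0.408,  0.577]), 'ft_force': array([ 0.48 , -0.84 , -0.276]), 'torque': array([0.036, 0.027, 0.01 ]), 'grip_width': np.float64(1.0)}
```

View pics/top0.png

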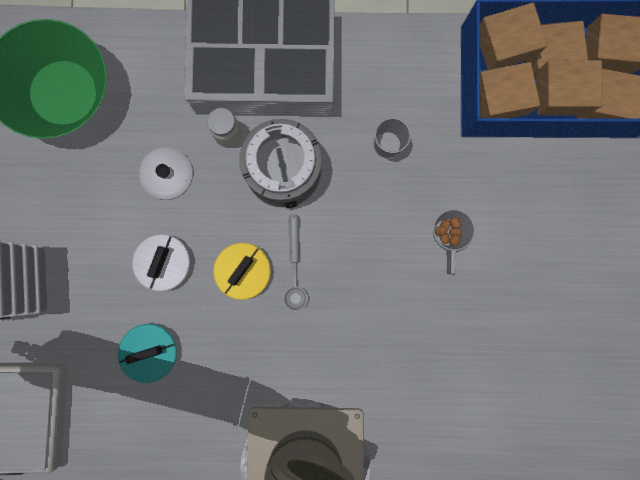

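View pics/side0.png

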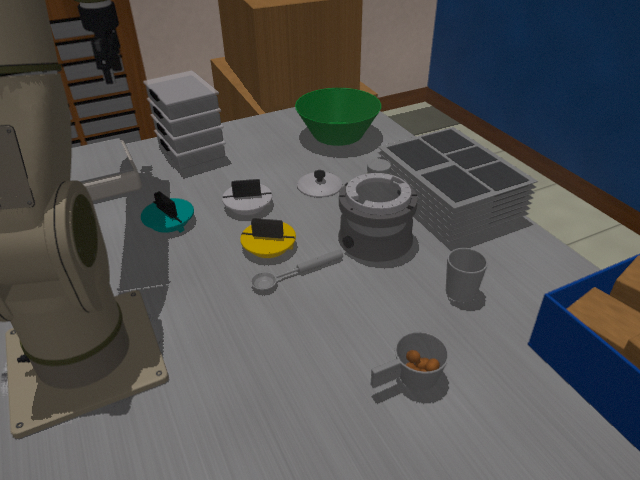

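View pics/wrist0.png

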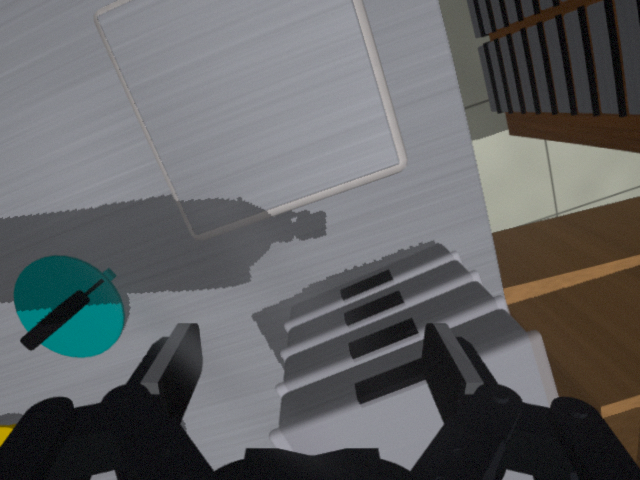

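Candidates in the top view:
- **Lid:** the aluminium disc with a bar and ridge at (160,263). The pot lid with a round knob is at (166,172), and the yellow (242,270) and turquoise (147,352) lids are decoys.
- **Cup:** the cup with a fin and nutmegs at (453,230). The plain cup is at (392,139).

I choose the lid at (160,263) and the cup at (453,230), and check both in close crops.

Run:
```python
from h import *
s=load('top0'); im=s['rgb'][:,:,::-1]
def crop(x,y,w,k): return cv2.resize(im[y-w:y+w,x-w:x+w],(k,k),interpolation=cv2.INTER_CUBIC)
a=np.hstack([crop(281,160,50,400),np.vstack([crop(160,263,36,200),crop(453,240,40,200)]),np.vstack([crop(166,172,36,200),crop(392,139,36,200)])])
cv2.imwrite('pics/crops.png',a)
P=cloud(s)
for name,(x,y,w) in dict(mill=(281,160,55),lid=(160,263,32),cup=(453,232,48),jar=(222,125,20),crates=(260,50,70)).items():
    q=P[max(0,y-w):y+w,x-w:x+w].reshape(-1,3); q=q[~np.isnan(q[:,0])]
    h,e=np.histogram(q[:,2],np.arange(-.01,.2,.005)); print(name,[(round(b,3),int(n)) for b,n in zip(e,h) if n>25])
```

```text
mill [(np.float64(-0.01), 89), (np.float64(-0.005), 2263), (np.float64(0.0), 2436), (np.float64(0.005), 197), (np.float64(0.01), 123), (np.float64(0.015), 173), (np.float64(0.02), 48), (np.float64(0.025), 96), (np.float64(0.03), 160), (np.float64(0.035), 82), (np.float64(0.04), 174), (np.float64(0.045), 633), (np.float64(0.05), 1164), (np.float64(0.055), 299), (np.float64(0.06), 114), (np.float64(0.065), 62), (np.float64(0.07), 152), (np.float64(0.075), 54), (np.float64(0.09), 42), (np.float64(0.095), 114), (np.float64(0.1), 229), (np.float64(0.105), 1183), (np.float64(0.11), 360), (np.float64(0.115), 219), (np.float64(0.12), 1253), (np.float64(0.125), 294)]
lid [(np.float64(-0.005), 584), (np.float64(0.0), 883), (np.float64(0.005), 59), (np.float64(0.02), 146), (np.float64(0.025), 1461), (np.float64(0.03), 550), (np.float64(0.06), 94), (np.float64(0.065), 167)]
cup [(np.float64(-0.01), 166), (np.float64(-0.005), 3905), (np.float64(0.0), 3470), (np.float64(0.005), 170), (np.float64(0.01), 40), (np.float64(0.015), 97), (np.float64(0.02), 170), (np.float64(0.025), 165), (np.float64(0.0
[... 374 characters left out ...]
4(0.05), 30), (np.float64(0.055), 71), (np.float64(0.06), 44), (np.float64(0.065), 44), (np.float64(0.07), 90), (np.float64(0.075), 38), (np.float64(0.09), 29), (np.float64(0.095), 253), (np.float64(0.1), 306)]
crates [(np.float64(-0.005), 313), (np.float64(0.0), 326), (np.float64(0.01), 42), (np.float64(0.015), 169), (np.float64(0.025), 71), (np.float64(0.03), 161), (np.float64(0.04), 132), (np.float64(0.045), 128), (np.float64(0.055), 175), (np.float64(0.06), 100), (np.float64(0.065), 30), (np.float64(0.07), 221), (np.float64(0.075), 63), (np.float64(0.08), 58), (np.float64(0.085), 226), (np.float64(0.09), 45), (np.float64(0.095), 2315), (np.float64(0.1), 10711), (np.float64(0.105), 1366)]
```

View pics/crops.png

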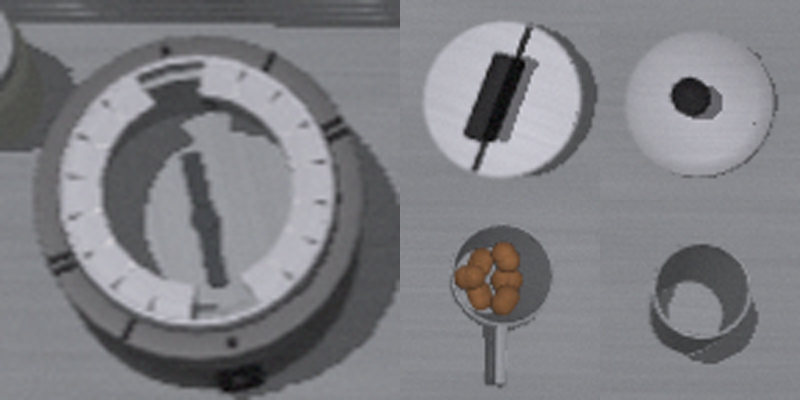

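The crops confirm the choice. The lid has a bar and ridge, and the cup has a fin and six nutmegs. The mill's notch dots are at about (272,122) and (289,195), with the single bars at about (298,125) and (263,192).

```bash
cat > meas.py <<'E'
from h import *
from scipy.optimize import least_squares
def circ(q,r=None,loss='soft_l1'):
    c0=q.mean(0)
    f=(lambda p: np.hypot(q[:,0]-p[0],q[:,1]-p[1])-(p[2] if r is None else r))
    x0=[*c0[:2],.05] if r is None else c0[:2]
    return least_squares(f,x0,loss=loss,f_scale=.001).x
def reg(P,x,y,w,z0,z1):
    H=P.shape[0]; q=P[max(0,y-w):y+w,x-w:x+w].reshape(-1,3); q=q[~np.isnan(q[:,0])]
    return q[(q[:,2]>z0)&(q[:,2]<z1)]
E
python3 - <<'E'
from meas import *
s=load('top0');P=cloud(s)
q=reg(P,281,160,55,.12,.127); print('flange z',np.median(q[:,2])); 
c=q.mean(0); 
# outer contour of flange & ring: edge method using mask
def centre(mask,z):
    m=(mask*255).astype(np.uint8); cs,_=cv2.findContours(m,cv2.RETR_EXTERNAL,cv2.CHAIN_APPROX_NONE); k=max(cs,key=cv2.contourArea)
    h=cv2.convexHull(k)[:,0]
    # densify: use contour points near hull
    g=onz(s,h[:,0],h[:,1],z); return circ(g),len(h)
Z=P[:,:,2]
def box(x,y,w):
    m=np.zeros(Z.shape,bool); m[y-w:y+w,x-w:x+w]=1; return m
print('mill flange',centre((Z>.117)&box(281,160,60),.123))
print('mill ring',centre((Z>.1025)&(Z<.13)&box(281,165,50),.109))
print('lid disc',centre((Z>.018)&(Z<.036)&box(160,263,36),.028))
for n,p in dict(dot1=(231+165/4,110+50/4),dot2=(231+232/4,110+342/4),b1=(231+268/4,110+62/4),b2=(231+130/4,110+330/4),d1=(231+335/4,110+128/4),d2=(231+62/4,110+262/4)).items():
    print(n,np.round(onz(s,p[0],p[1],.109),4))
q=reg(P,160,263,32,.055,.075); c=q[:,:2].mean(0); U=np.linalg.svd(q[:,:2]-c)[2][0]; print('bar',c,U,np.arctan2(U[1],U[0]),q[:,2].mean(), np.ptp((q[:,:2]-c)@U))
for n,p in dict(r1=(160-36+130/200*72-0,263-36+30/200*72),r2=(160-36+75/200*72,263-36+170/200*72)).items(): pass
for n,p in dict(r1=(124+(528-400)*.36,227+30*.36),r2=(124+(475-400)*.36,227+170*.36)).items(): print(n,np.round(onz(s,p[0],p[1],.0295),4))
q=reg(P,453,240,50,.050,.07); print(len(q),q.min(0),q.max(0))
# fin pts
f=q[q[:,0]<np.median(q[:,0])-.0]
cup=(Z>.052)&(Z<.07)&box(453,232,45)
print('cup',centre(cup&(np.arange(480)[:,None]<252),.060))
m=cup&(np.arange(480)[:,None]>252); vv,uu=np.nonzero(m); print('fin px',uu.min(),uu.max(),vv.min(),vv.max(),P[m].mean(0))
cv2.imwrite('pics/cupmask.png',cv2.resize((cup[190:285,400:505]*255).astype(np.uint8),None,fx=5,fy=5,interpolation=0))
E
```

```text
flange z 0.12315740459467484
mill flange (array([0.60253958, 0.05580017, 0.06606377]), 35)
mill ring (array([0.60204163, 0.05567741, 0.07990691]), 37)
lid disc (array([0.40364064, 0.29947468, 0.05732147]), 39)
dot1 [[0.6733 0.0725 0.109 ]]
dot2 [[0.5312 0.0378 0.109 ]]
b1 [[0.6681 0.0226 0.109 ]]
b2 [[0.5363 0.0868 0.109 ]]
d1 [[ 0.6361 -0.0103  0.109 ]]
d2 [[0.5689 0.1202 0.109 ]]
bar [0.40325351 0.29859527] [-0.94544347  0.32578619] 2.8097494917786747 0.06539471572077069 0.06342835085374171
r1 [[0.4528 0.2818 0.0295]]
r2 [[0.3504 0.3163 0.0295]]
454 [ 0.38813821 -0.32919881  0.05014224] [ 0.51588047 -0.24749458  0.0650647 ]
cup (array([ 0.47490809, -0.28843356,  0.04113009]), 26)
fin px 450 455 253 273 [ 0.40797883 -0.28584244  0.05909438]
```

View pics/cupmask.png

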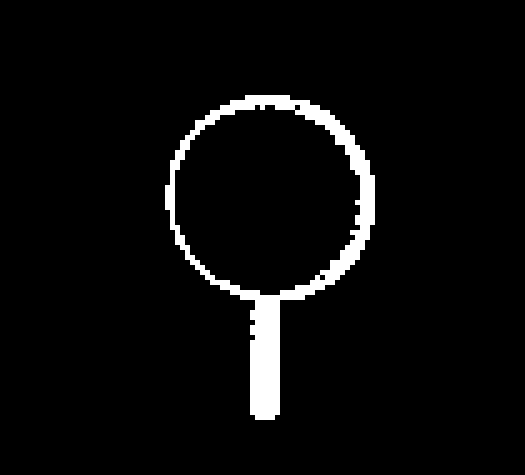

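Call:
move_arm(
  motion="0.04 -0.045 0.01 0; 0.08 -0.09 0.02 0; 0.12 -0.14 0.02 0; 0.16 -0.185 0.02 0; 0.2 -0.24 0.02 0; 0.22 -0.3 0.02 0.1; 0.235 -0.36 0.02 0.15; 0.245 -0.42 0.02 0.2; 0.25 -0.48 0.02 0.25; 0.25 -0.54 0.02 0.3",
  grip=1,
  force=60,
)

```text
clock: 1.4
position: [0.4588, 0.0469, 0.2512]
ee_rot: [-0.49, 0.51, 0.49, 0.51]
ft_force: [0.4, -0.4, 0.4]
grip_width: 1.0
```

Call:
move_arm(
  motion="-0.008 -0.055 -0.01 0; -0.016 -0.11 -0.02 0; -0.025 -0.166 -0.04 0; -0.034 -0.222 -0.06 0; -0.043 -0.278 -0.08 0; -0.051 -0.333 -0.1 0; -0.051 -0.333 -0.1 0; -0.051 -0.333 -0.1 0",
)

```text
clock: 2.4
position: [0.4079, -0.2835, 0.1512]
ee_rot: [-0.489, 0.51, 0.49, 0.51]
ft_force: [0.0, 0.4, 0.3]
grip_width: 1.0
```

Run:
```python
from meas import *
snap('wrist','w1'); snap('top','t1')
print(get_obs()['position'])
```

```text
[ 0.408645   -0.28269679  0.1516259 ]
```

View pics/w1.png

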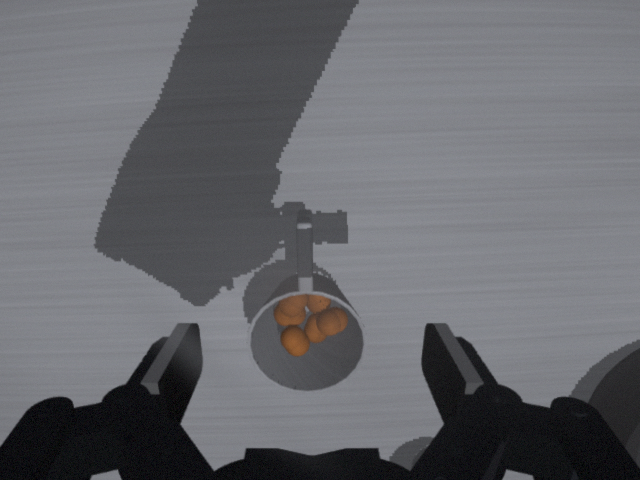

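The wrist view shows the cup at (307,340), with its fin running up the picture from (305,290) to (303,225). Next I measure the fin from this view.

Run:
```python
from meas import *
s=load('w1');P=cloud(s);Z=P[:,:,2]
m=(Z>.045)&(Z<.068); m[:,:240]=0; m[:,380:]=0; m[400:]=0;
f=m.copy(); f[288:]=0; q=P[f]; print(len(q),q.mean(0),q.min(0),q.max(0)); U=np.linalg.svd(q[:,:2]-q[:,:2].mean(0))[2][0]; print(U)
cs=m.copy(); cs[:292]=0
k=np.stack(np.nonzero(cs)[::-1],1).astype(np.int32); h=cv2.convexHull(k)[:,0]; h=h[h[:,1]>300]; print(circ(onz(s,h[:,0],h[:,1],.06)))
print(get_obs()['position'],get_obs()['ee_rot'])
```

```text
1104 [ 0.40816572 -0.28849942  0.05828129] [ 0.38764726 -0.29866449  0.04502254] [ 0.43820762 -0.27791932  0.06119138]
[ 0.99986129 -0.01665526]
[ 0.47406633 -0.29016532  0.04158994]
[ 0.408645   -0.28269679  0.1516259 ] [-0.49025155  0.50926762  0.49019992  0.50990583]
```

Call:
move_arm(
  motion="0 -0.003 -0.05 0.015; 0 -0.003 -0.1 0.015; 0 -0.003 -0.127 0.015; 0 -0.003 -0.127 0.015; 0 -0.003 -0.127 0.015",
)

```text
clock: 3.12
position: [0.409, -0.2868, 0.0257]
ee_rot: [-0.494, 0.506, 0.493, 0.507]
ft_force: [0.4, 0.3, -0.0]
grip_width: 1.003
```

Call:
move_arm(
  motion="0 0 0 0; 0 0 0 0; 0 0 0 0; 0 0 0 0; 0 0 0 0; 0 0 0 0",
  grip=0,
  force=100,
)

```text
clock: 3.88
position: [0.408, -0.2871, 0.0245]
ee_rot: [-0.494, 0.506, 0.493, 0.506]
ft_force: [-1.1, 0.9, 5.2]
grip_width: 0.099
```

Call:
move_arm(
  motion="0 0 0.01 0; 0 0 0.03 0; 0 0 0.03 0; 0 0 0.03 0",
)

```text
clock: 4.38
position: [0.4077, -0.2865, 0.0539]
ee_rot: [-0.493, 0.506, 0.494, 0.506]
ft_force: [0.6, -0.3, -2.9]
grip_width: 0.103
```

Run:
```python
from meas import *
snap('side','s2')
```

```text
(no output)
```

View pics/s2.png

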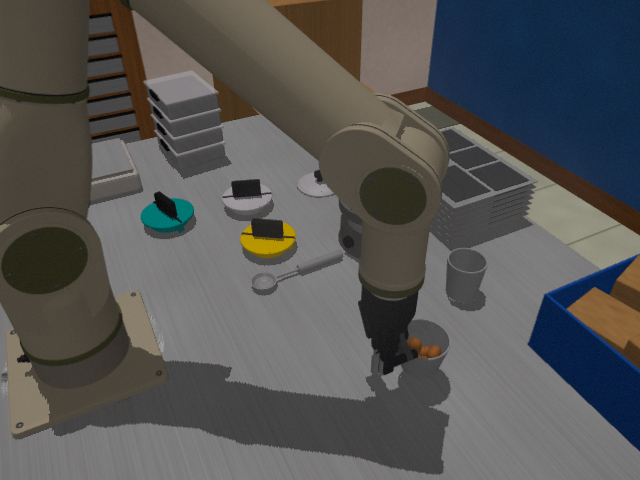

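Call:
move_arm(
  motion="0 0 0.02 0; 0 0.01 0.05 0; 0.005 0.03 0.09 0; 0.015 0.06 0.13 -0.04; 0.035 0.1 0.16 -0.1; 0.06 0.145 0.181 -0.15; 0.085 0.19 0.181 -0.2; 0.11 0.235 0.181 -0.25; 0.135 0.28 0.181 -0.28; 0.15 0.315 0.181 -0.28",
)

```text
clock: 5.68
position: [0.5583, 0.0305, 0.2341]
ee_rot: [-0.418, 0.571, 0.419, 0.57]
ft_force: [0.2, -0.4, -2.1]
grip_width: 0.104
```

Call:
move_arm(
  motion="0.007 0.02 0 0; 0.012 0.032 0 0; 0.014 0.037 0 0; 0.014 0.037 0 0; 0.014 0.037 0 0",
)

```text
clock: 6.3
position: [0.5718, 0.0639, 0.2355]
ee_rot: [-0.418, 0.571, 0.418, 0.571]
ft_force: [-0.3, 0.2, -1.8]
grip_width: 0.106
```

Run:
```python
from meas import *
snap('side','s3'); snap('top','t3'); a=load('s3')['rgb'];b=load('t3')['rgb']
cv2.imwrite('pics/m3.png',np.hstack([cv2.resize(a[100:340,260:580],(480,360)),cv2.resize(b[60:260,180:380],(320,360))])[:,:,::-1])
```

```text
(no output)
```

View pics/m3.png

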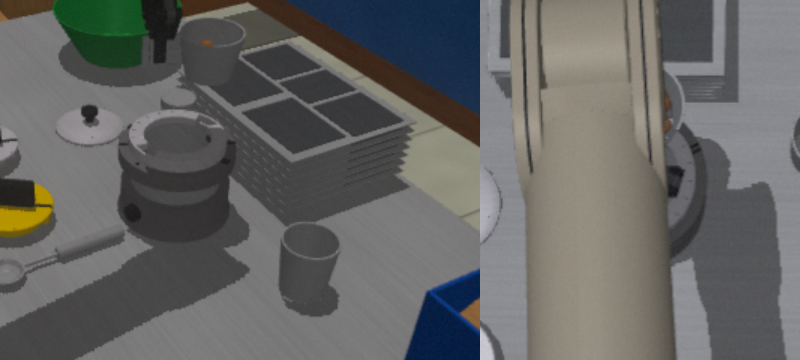

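Call:
move_arm(
  motion="-0.014 0.004 0.005 0; -0.014 0.004 0.005 0; -0.014 0.004 0.005 0",
  force=45,
)

```text
clock: 6.78
position: [0.5578, 0.0692, 0.2406]
ee_rot: [-0.418, 0.57, 0.418, 0.571]
ft_force: [-0.5, 0.3, -2.3]
grip_width: 0.106
```

Call:
move_arm(
  motion="0 0 0 0; 0 0 0 0",
  force=30,
)

```text
clock: 7.02
position: [0.5579, 0.069, 0.2402]
ee_rot: [-0.418, 0.57, 0.418, 0.57]
ft_force: [0.5, -0.2, -2.4]
grip_width: 0.105
```

```bash
cat > v.py <<'E'
import sys
from meas import *
n=sys.argv[1]; snap('side','s'+n); a=load('s'+n)['rgb']
b=[]
if len(sys.argv)>2: snap('wrist','w'+n); b=[cv2.resize(load('w'+n)['rgb'],(320,240))]
a=cv2.resize(a[60:300,260:560],(450,360))
if b: a=np.hstack([a,cv2.copyMakeBorder(b[0],0,120,0,0,cv2.BORDER_CONSTANT)])
cv2.imwrite('pics/v%s.png'%n,a[:,:,::-1])
E
python3 v.py 4
```

```text
(no output)
```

View pics/v4.png

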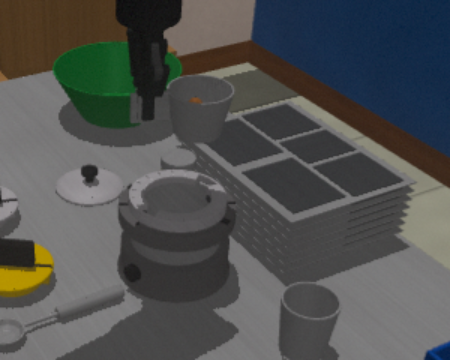

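The cup is still level at (200,105) in this crop. I loosen the grip to 20 N.

Call:
move_arm(
  motion="0 0 0 0; 0 0 0 0; 0 0 0 0",
  force=20,
)

```text
clock: 7.45
position: [0.5579, 0.069, 0.2403]
ee_rot: [-0.418, 0.57, 0.418, 0.57]
ft_force: [0.7, 0.4, -2.0]
grip_width: 0.103
```

```bash
python3 v.py 5 w
```

```text
(no output)
```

View pics/v5.png

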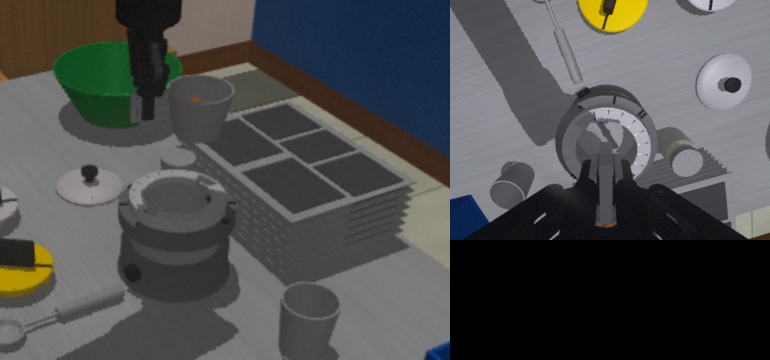

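Run:
```python
import numpy as np
from meas import *
# actual mill profile near direction pi-0.3
s=load('top0');P=cloud(s); q=reg(P,281,165,60,.06,.14); v=q[:,:2]-[.6023,.0557]; r=np.hypot(*v.T); a=np.arctan2(v[:,1],v[:,0])
m=abs(a-(np.pi-.3))<.35
for r0 in np.arange(.044,.09,.003):
    k=m&(r>=r0)&(r<r0+.003); print(round(r0,3),k.sum(),np.round(np.percentile(q[k,2],[5,50,95]),3) if k.sum() else '')
Cs=[(-.080,.109),(-.066,.123)]
d=np.array([np.cos(-.3),np.sin(-.3)])
for th in range(0,85,6):
    t=.15+.45*th/78; T=np.radians(th)
    f=lambda y,z:(y*np.cos(T)+z*np.sin(T),-y*np.sin(T)+z*np.cos(T))
    # pivot z so ring corner contact at t (if below), pivot d = min
    zc=.109 if th<40 else .123; rc=-.080 if th<40 else -.066
    dd,up=f(.096+.012*t,-.042+.06*t); pz=zc-up
    best=1
    for (r0,z0) in Cs:
        tt=np.linspace(0,1,400); D,U=f(.096+.012*tt,-.042+.06*tt); i=np.argmin(abs(pz+U-z0))
        if abs(pz+U[i]-z0)<.001: best=min(best,r0-D[i])
    p=np.array([.6023,.0557])+d*best
    print(th,round(t,2),'piv d',round(best,4),'TCP',np.round([*p,pz-.019],4))
```

```text
0.044 16 [0.12  0.123 0.126]
0.047 25 [0.12  0.122 0.127]
0.05 28 [0.12  0.123 0.126]
0.053 27 [0.117 0.124 0.126]
0.056 33 [0.115 0.124 0.126]
0.059 32 [0.12  0.123 0.126]
0.062 48 [0.107 0.122 0.125]
0.065 41 [0.105 0.109 0.123]
0.068 36 [0.105 0.108 0.113]
0.071 37 [0.105 0.109 0.113]
0.074 41 [0.106 0.108 0.113]
0.077 58 [0.09  0.106 0.11 ]
0.08 0 
0.083 0 
0.086 0 
0.089 0 
0 0.15 piv d -0.1778 TCP [0.4324 0.1082 0.123 ]
6 0.18 piv d -0.1745 TCP [0.4356 0.1073 0.131 ]
12 0.22 piv d -0.1704 TCP [0.4395 0.1061 0.1387]
18 0.25 piv d -0.1659 TCP [0.4438 0.1047 0.1461]
24 0.29 piv d -0.1608 TCP [0.4487 0.1032 0.153 ]
30 0.32 piv d -0.1552 TCP [0.454  0.1016 0.1595]
36 0.36 piv d -0.1502 TCP [0.4588 0.1001 0.1656]
42 0.39 piv d -0.1285 TCP [0.4795 0.0937 0.1851]
48 0.43 piv d -0.1214 TCP [0.4863 0.0916 0.1901]
54 0.46 piv d -0.1141 TCP [0.4933 0.0894 0.1946]
60 0.5 piv d -0.1064 TCP [0.5007 0.0871 0.1984]
66 0.53 piv d -0.0984 TCP [0.5083 0.0848 0.2016]
72 0.57 piv d -0.0901 TCP [0.5162 0.0823 0.2042]
78 0.6 piv d -0.0815 TCP [0.5244 0.0798 0.2062]
84 0.63 piv d -0.0729 TCP [0.5327 0.0772 0.2075]
```

Run:
```python
import numpy as np
d=np.array([np.cos(-.3),np.sin(-.3)])
for th in range(0,85,7):
    T=np.radians(th);c,s=np.cos(T),np.sin(T)
    pd=-.066-(.0972*c-.036*s); z=.123+.0972*s+.036*c-.019
    print(th,np.round([*(np.array([.6023,.0557])+d*pd),z],4))
```

```text
0 [0.4464 0.1039 0.14  ]
7 [0.4513 0.1024 0.1516]
14 [0.4575 0.1005 0.1624]
21 [0.4649 0.0982 0.1724]
28 [0.4734 0.0956 0.1814]
35 [0.4829 0.0926 0.1892]
42 [0.4933 0.0894 0.1958]
49 [0.5043 0.086  0.201 ]
56 [0.5158 0.0824 0.2047]
63 [0.5277 0.0788 0.2069]
70 [0.5398 0.075  0.2077]
77 [0.5519 0.0713 0.2068]
84 [0.5637 0.0676 0.2044]
```

Call:
move_arm(
  motion="-0.03 0.009 0 0; -0.07 0.022 0 0; -0.11 0.034 0 0; -0.13 0.04 -0.02 0; -0.13 0.04 -0.06 0; -0.13 0.04 -0.09 0; -0.13 0.04 -0.1 0; -0.13 0.04 -0.1 0; -0.13 0.04 -0.1 0",
  force=40,
)

```text
clock: 8.68
position: [0.4287, 0.1093, 0.1415]
ee_rot: [-0.418, 0.57, 0.418, 0.571]
ft_force: [0.8, -1.1, -2.4]
grip_width: 0.105
```

```bash
python3 v.py 6
```

```text
(no output)
```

View pics/v6.png

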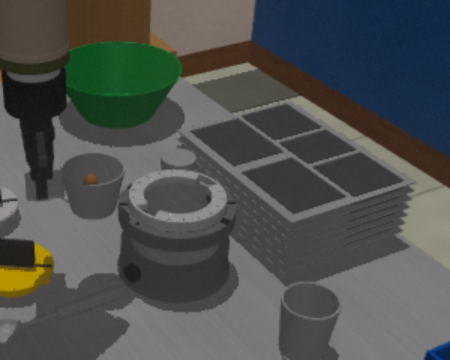

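Call:
move_arm(
  motion="0.009 -0.003 0 0; 0.018 -0.005 0 0; 0.021 -0.006 0.006 0; 0.023 -0.007 0.0115 0; 0.026 -0.008 0.017 0; 0.03 -0.009 0.0225 0; 0.03 -0.009 0.0225 0",
  force=20,
)

```text
clock: 9.6
position: [0.4587, 0.1, 0.1635]
ee_rot: [-0.418, 0.57, 0.418, 0.571]
ft_force: [0.8, -0.5, -2.4]
grip_width: 0.107
```

```bash
python3 v.py 7 w
```

```text
(no output)
```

View pics/v7.png

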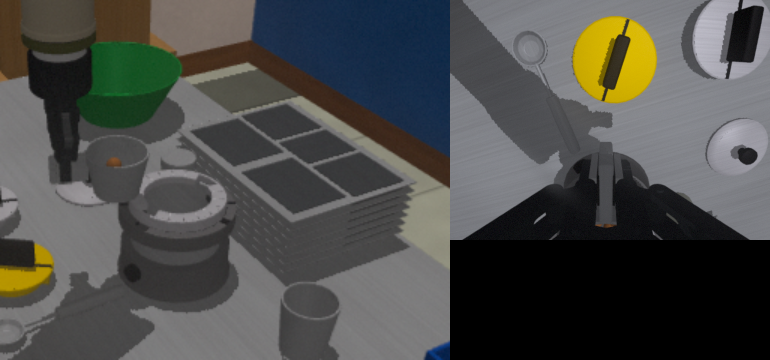

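Call:
move_arm(
  motion="-0.022 0.007 0 0; -0.022 0.007 -0.0225 0; -0.013 0.004 -0.0225 0; -0.01 0.003 -0.0225 0; -0.007 0.002 -0.0225 0; -0.007 0.002 -0.0225 0",
)

```text
clock: 10.45
position: [0.4478, 0.1032, 0.1404]
ee_rot: [-0.416, 0.572, 0.42, 0.568]
ft_force: [-22.4, 4.5, 11.8]
grip_width: 0.1
```

Call:
move_arm(
  motion="0.003 -0.001 0 0; 0.006 -0.002 0 0; 0.006 -0.002 0 0",
)

```text
clock: 10.82
position: [0.4482, 0.1037, 0.1402]
ee_rot: [-0.414, 0.575, 0.424, 0.564]
ft_force: [-58.3, 12.0, 38.1]
grip_width: 0.102
```

Call:
move_arm(
  motion="-0.0065 0.002 0 0; -0.004 0.001 0.006 0; -0.002 0 0.0115 0; 0.0015 -0.001 0.017 0; 0.0015 -0.001 0.017 0",
)

```text
clock: 11.45
position: [0.4562, 0.0999, 0.1571]
ee_rot: [-0.417, 0.572, 0.42, 0.569]
ft_force: [-11.5, 3.5, 0.3]
grip_width: 0.106
```

```bash
python3 v.py 8 w
```

```text
(no output)
```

View pics/v8.png

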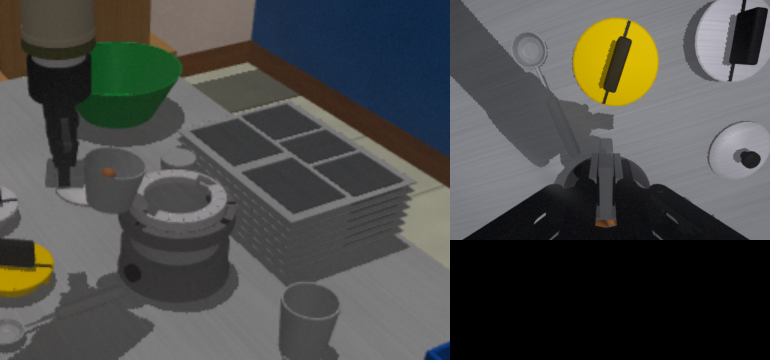

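Call:
move_arm(
  motion="0.003 0 0.0055 0; 0.0065 -0.001 0.0105 0; 0.0105 -0.002 0.0155 0; 0.0145 -0.003 0.02 0; 0.019 -0.0045 0.0245 0; 0.0235 -0.006 0.0285 0; 0.0235 -0.006 0.0285 0",
)

```text
clock: 12.42
position: [0.4826, 0.0929, 0.1863]
ee_rot: [-0.418, 0.57, 0.418, 0.571]
ft_force: [-0.4, 0.5, -2.6]
grip_width: 0.1
```

```bash
python3 v.py 9 w
```

```text
(no output)
```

View pics/v9.png

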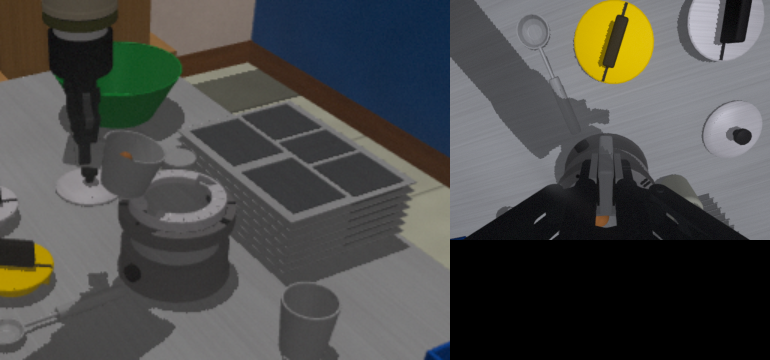

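```bash
cat > tilt.py <<'E'
import sys
from meas import *
def tilt(f):
    s=load(f);P=cloud(s); o=get_obs()['position']; q=P[270:460,300:320].reshape(-1,3); q=q[~np.isnan(q[:,0])]
    d=np.array([np.cos(-.3),np.sin(-.3)]); x=(q[:,:2]-o[:2])@d; z=q[:,2]-o[2]-.019
    return x,z
x,z=tilt(sys.argv[1])
for a in np.arange(-.06,.06,.008):
    k=(x>=a)&(x<a+.008); print(round(a,3),k.sum(),np.round(np.percentile(z[k],[10,50,90]),4) if k.sum() else '')
E
python3 tilt.py w9
```

```text
-0.06 0 
-0.052 0 
-0.044 0 
-0.036 0 
-0.028 1023 [-0.012  -0.0009  0.009 ]
-0.02 682 [0.0126 0.0183 0.0198]
-0.012 444 [0.0168 0.018  0.0556]
-0.004 303 [0.0145 0.0155 0.0165]
0.004 292 [0.0123 0.0131 0.0141]
0.012 265 [0.0101 0.011  0.012 ]
0.02 241 [0.0079 0.0087 0.0096]
0.028 32 [0.0067 0.0072 0.0077]
0.036 0 
0.044 41 [-0.1994 -0.1982 -0.1975]
0.052 0
```

```bash
cat > arc.py <<'E'
import numpy as np,sys
t,lead,t0,t1,st,cx,cy,cz=map(float,sys.argv[1:9])
d=np.array([np.cos(-.3),np.sin(-.3)])
for th in np.arange(t0,t1+.1,st):
    T=np.radians(th);c,s=np.cos(T),np.sin(T);y=.096+.012*t;z=-.044+.06*t
    pd=-.066-(y*c+z*s)+lead; Z=.123+y*s-z*c-.019
    p=np.array([.6023,.0557])+d*pd
    print(th,np.round([p[0]-cx,p[1]-cy,Z-cz],4))
E
python3 arc.py .2 -.008 16 16 4 .482 .093 .1855;python3 arc.py .2 .006 16 60 4 .482 .093 .1855
```

```text
16.0 [-0.0323  0.0099 -0.0236]
16.0 [-0.019   0.0058 -0.0236]
20.0 [-0.0149  0.0045 -0.0178]
24.0 [-0.0105  0.0032 -0.0122]
28.0 [-0.0057  0.0017 -0.007 ]
32.0 [-0.0005  0.0001 -0.0022]
36.0 [ 0.0049 -0.0016  0.0022]
40.0 [ 0.0106 -0.0034  0.0063]
44.0 [ 0.0166 -0.0052  0.0099]
48.0 [ 0.0228 -0.0071  0.013 ]
52.0 [ 0.0292 -0.0091  0.0157]
56.0 [ 0.0358 -0.0111  0.018 ]
60.0 [ 0.0425 -0.0132  0.0197]
```

Call:
move_arm(
  motion="-0.036 0.011 0 0; -0.036 0.011 -0.0236 0; -0.032 0.01 -0.0236 0; -0.025 0.008 -0.0236 0; -0.019 0.006 -0.0236 0; -0.015 0.0045 -0.0178 0; -0.0105 0.003 -0.0122 0; -0.0057 0.0017 -0.007 0; -0.0005 0 -0.0022 0; -0.0005 0 -0.0022 0",
)

```text
clock: 13.78
position: [0.48, 0.0935, 0.1835]
ee_rot: [-0.417, 0.572, 0.419, 0.569]
ft_force: [-10.3, 2.7, 1.0]
grip_width: 0.103
```

```bash
python3 v.py 10 w; python3 tilt.py w10|grep -v ' 0 '
```

```text
-0.036 256 [-0.0083 -0.0058 -0.0033]
-0.028 898 [-0.0014  0.0056  0.0122]
-0.02 696 [0.0148 0.0196 0.022 ]
-0.012 376 [0.0178 0.0199 0.0556]
-0.004 247 [0.014  0.0156 0.017 ]
0.004 225 [0.0099 0.0114 0.0129]
0.012 202 [0.0062 0.0077 0.0092]
0.02 173 [0.0027 0.0041 0.0054]
```

View pics/v10.png

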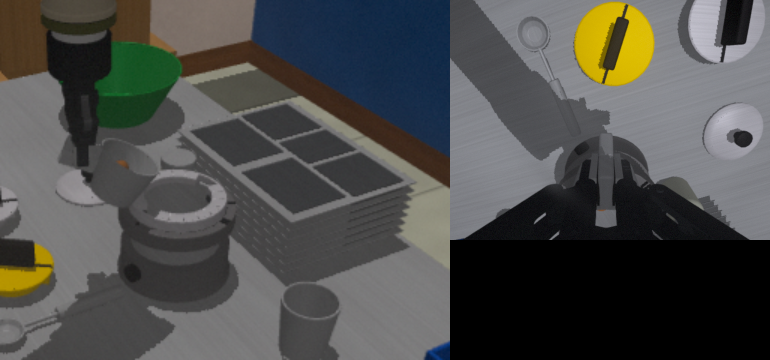

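Call:
move_arm(
  motion="0.0054 -0.0016 0.004 0; 0.011 -0.0034 0.008 0; 0.017 -0.005 0.0115 0; 0.023 -0.007 0.0145 0; 0.0297 -0.009 0.017 0; 0.0363 -0.011 0.019 0; 0.0363 -0.011 0.019 0",
)

```text
clock: 14.75
position: [0.5182, 0.0818, 0.2027]
ee_rot: [-0.418, 0.57, 0.418, 0.57]
ft_force: [-0.3, 0.1, -2.6]
grip_width: 0.111
```

```bash
python3 v.py 11 w; python3 tilt.py w11|grep -v ' 0 '
```

```text
-0.036 360 [-0.0044 -0.0018  0.0011]
-0.028 821 [0.0027 0.0082 0.0136]
-0.02 739 [0.0158 0.0202 0.0233]
-0.012 334 [0.0189 0.0217 0.0556]
-0.004 202 [0.014  0.0159 0.0176]
0.004 179 [0.0088 0.0108 0.0126]
0.012 175 [0.0039 0.0058 0.0077]
0.02 127 [-0.0001  0.0015  0.0028]
```

View pics/v11.png

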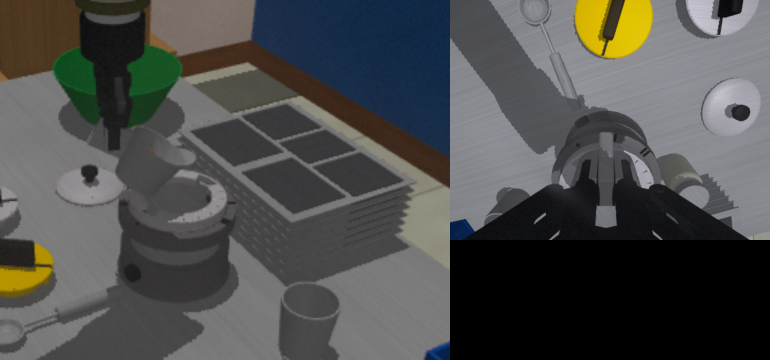

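```bash
python3 arc.py .25 -.008 33 33 4 .518 .082 .2025;python3 arc.py .25 .008 33 75 4 .518 .082 .2025
```

```text
33.0 [-0.0506  0.0154 -0.0203]
33.0 [-0.0353  0.0107 -0.0203]
37.0 [-0.03    0.009  -0.0158]
41.0 [-0.0243  0.0073 -0.0117]
45.0 [-0.0184  0.0055 -0.008 ]
49.0 [-0.0122  0.0036 -0.0048]
53.0 [-0.0059  0.0016 -0.002 ]
57.0 [ 0.0006 -0.0004  0.0003]
61.0 [ 0.0073 -0.0025  0.0021]
65.0 [ 0.014  -0.0046  0.0035]
69.0 [ 0.0209 -0.0067  0.0043]
73.0 [ 0.0277 -0.0088  0.0047]
```

Call:
move_arm(
  motion="-0.054 0.016 0 0; -0.054 0.016 -0.021 0; -0.05 0.015 -0.021 0; -0.042 0.013 -0.021 0; -0.035 0.0107 -0.021 0; -0.03 0.009 -0.017 0; -0.0243 0.0073 -0.013 0; -0.0184 0.0055 -0.01 0; -0.0122 0.0036 -0.007 0; -0.0122 0.0036 -0.007 0",
)

```text
clock: 16.1
position: [0.5053, 0.0859, 0.196]
ee_rot: [-0.417, 0.571, 0.419, 0.57]
ft_force: [-8.0, 1.1, 6.1]
grip_width: 0.101
```

```bash
python3 v.py 12 w; python3 tilt.py w12|grep -v ' 0 '
```

```text
-0.036 548 [0.0022 0.0051 0.0081]
-0.028 710 [0.0093 0.013  0.0165]
-0.02 770 [0.0179 0.0216 0.0251]
-0.012 314 [0.0222 0.0257 0.0556]
-0.004 103 [0.014  0.0165 0.0194]
0.004 79 [0.0055 0.0082 0.0109]
0.012 77 [-0.0019  0.0013  0.0036]
0.02 34 [-0.0058 -0.0043 -0.0031]
```

View pics/v12.png

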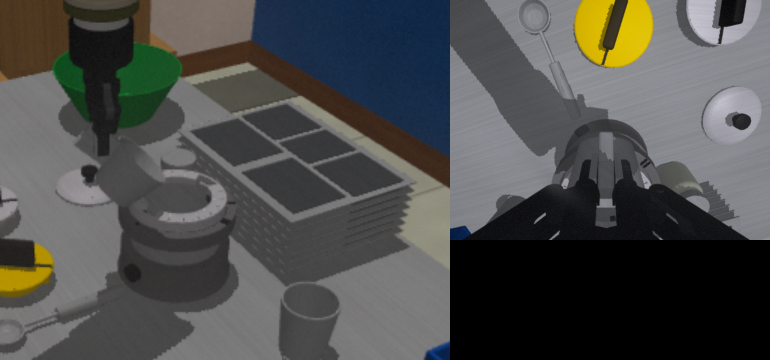

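Call:
move_arm(
  motion="0.0032 -0.001 0.001 0; 0.0063 -0.002 0.0025 0; 0.0095 -0.003 0.0035 0; 0.0128 -0.004 0.0045 0; 0.016 -0.005 0.0055 0; 0.0195 -0.006 0.006 0; 0.0195 -0.006 0.006 0",
)

```text
clock: 17.08
position: [0.5251, 0.0799, 0.2021]
ee_rot: [-0.418, 0.571, 0.418, 0.57]
ft_force: [-6.1, 2.0, 3.4]
grip_width: 0.103
```

```bash
python3 v.py 13 w; python3 tilt.py w13|grep -v ' 0 '
```

```text
-0.044 65 [0.0058 0.0067 0.0077]
-0.036 622 [0.0075 0.0101 0.0126]
-0.028 650 [0.0137 0.0161 0.0185]
-0.02 686 [0.0196 0.0222 0.0247]
-0.012 494 [0.0254 0.0272 0.0553]
```

View pics/v13.png

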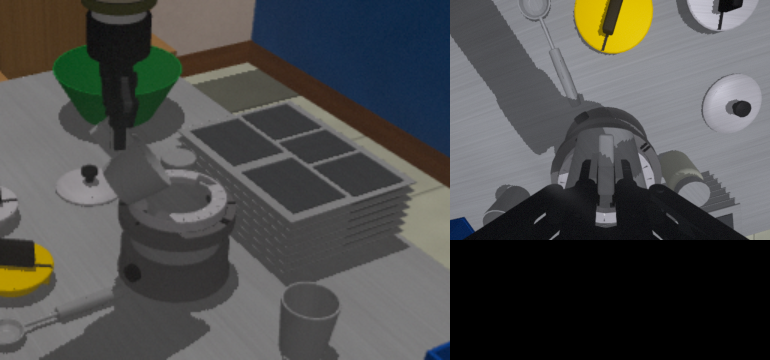

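Call:
move_arm(
  motion="0.0035 -0.001 0.0005 0; 0.0067 -0.002 0.001 0; 0.01 -0.003 0.0014 0; 0.0136 -0.004 0.0016 0; 0.017 -0.005 0.0018 0; 0.0205 -0.006 0.0018 0; 0.024 -0.007 0.0018 0; 0.024 -0.007 0.0018 0",
)

```text
clock: 18.18
position: [0.5506, 0.0722, 0.2041]
ee_rot: [-0.419, 0.57, 0.417, 0.571]
ft_force: [-2.9, -0.4, 16.7]
grip_width: 0.1
```

```bash
python3 v.py 14 w; python3 tilt.py w14|grep -v ' 0 '
```

```text
-0.028 267 [-0.0207 -0.02   -0.0192]
-0.02 515 [-0.0207 -0.0197 -0.0119]
-0.012 1998 [-0.007   0.013   0.0289]
-0.004 445 [0.0303 0.0313 0.0322]
0.004 323 [0.0294 0.0301 0.0308]
0.012 234 [0.0277 0.0285 0.0292]
```

View pics/v14.png

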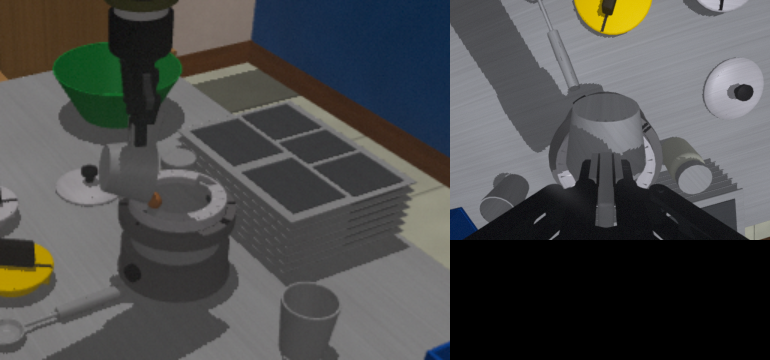

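Call:
move_arm(
  motion="0.006 -0.002 0.008 0; 0.02 -0.006 0.014 0; 0.034 -0.0105 0.014 0; 0.034 -0.0105 0.014 0",
  force=60,
)

```text
clock: 18.77
position: [0.5836, 0.0614, 0.2169]
ee_rot: [-0.418, 0.571, 0.418, 0.57]
ft_force: [-0.7, -0.6, -2.5]
grip_width: 0.105
```

```bash
python3 v.py 15 w; python3 tilt.py w15|grep -v ' 0 '
```

```text
-0.028 261 [-0.0208 -0.0201 -0.0193]
-0.02 461 [-0.0208 -0.0199 -0.0133]
-0.012 1986 [-0.0088  0.0115  0.028 ]
-0.004 506 [0.0289 0.0311 0.032 ]
0.004 323 [0.0291 0.0299 0.0307]
0.012 250 [0.0274 0.0283 0.0291]
```

View pics/v15.png

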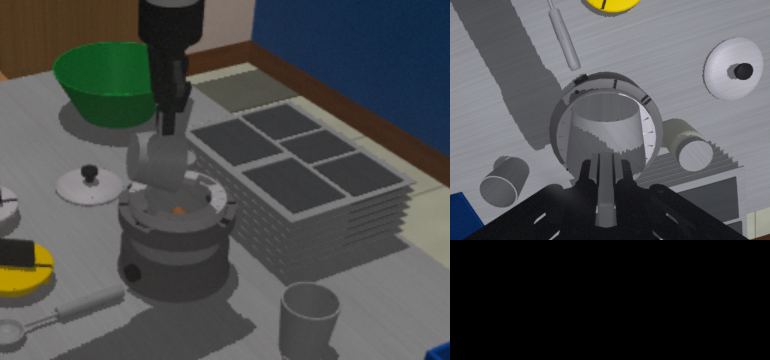

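Call:
move_arm(
  motion="0.005 -0.0015 0 0; 0.005 -0.0015 -0.006 0; 0.005 -0.0015 0 0; 0.005 -0.0015 -0.006 0; 0.005 -0.0015 -0.012 0; 0.005 -0.0015 -0.018 0; 0.005 -0.0015 -0.024 0; 0.005 -0.0015 -0.028 0",
  force=25,
)

```text
clock: 19.88
position: [0.5879, 0.0607, 0.189]
ee_rot: [-0.418, 0.57, 0.418, 0.57]
ft_force: [0.9, -0.7, 10.7]
grip_width: 0.105
```

```bash
python3 v.py 16 w; python3 tilt.py w16|grep -v ' 0 '
```

```text
-0.028 281 [-0.021  -0.0204 -0.0195]
-0.02 560 [-0.021  -0.0199 -0.011 ]
-0.012 1959 [-0.0056  0.0133  0.0288]
-0.004 436 [0.0299 0.0309 0.0316]
0.004 316 [0.0287 0.0296 0.0303]
0.012 234 [0.0271 0.028  0.0287]
```

View pics/v16.png

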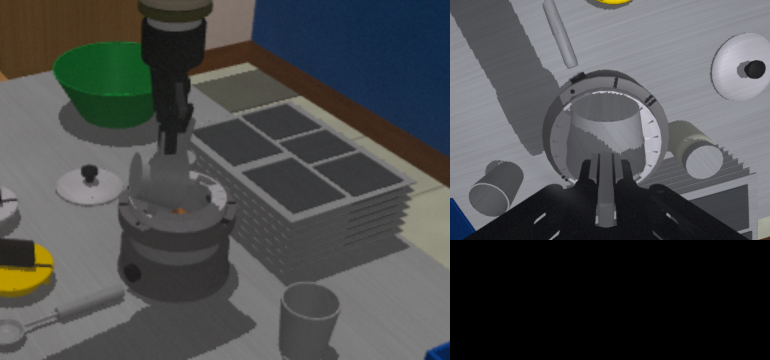

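Call:
move_arm(
  motion="0.001 0 -0.003 0; 0.002 -0.001 -0.006 0; 0.003 -0.001 -0.009 0; 0.004 -0.001 -0.012 0; 0.004 -0.001 -0.012 0",
  force=20,
)

```text
clock: 20.6
position: [0.5964, 0.0586, 0.1845]
ee_rot: [-0.419, 0.567, 0.416, 0.574]
ft_force: [-0.7, -4.2, 41.3]
grip_width: 0.106
```

```bash
python3 v.py 17 w; python3 tilt.py w17|grep -v ' 0 '
```

```text
-0.028 314 [-0.0191 -0.0183 -0.0176]
-0.02 659 [-0.0193 -0.0178 -0.0076]
-0.012 1531 [-0.003   0.0106  0.0227]
-0.004 781 [0.0243 0.0296 0.0319]
0.004 275 [0.029  0.0299 0.0308]
0.012 227 [0.0269 0.0278 0.0287]
0.02 2 [0.0251 0.0252 0.0254]
```

View pics/v17.png

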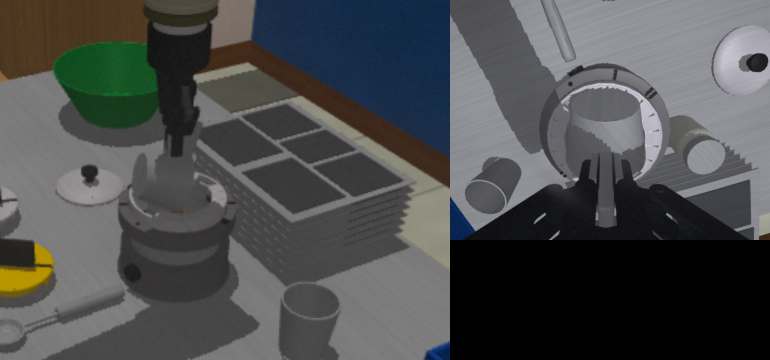

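Call:
move_arm(
  motion="-0.004 0.001 0.012 0; -0.004 0.001 0.02 0; -0.004 0.001 0.03 0; -0.004 0.001 0.022 0; -0.004 0.001 0.03 0; -0.004 0.001 0.022 0; -0.004 0.001 0.03 0; -0.004 0.001 0.03 0; -0.004 0.001 0.03 0",
  force=70,
)

```text
clock: 21.82
position: [0.5881, 0.0607, 0.2076]
ee_rot: [-0.418, 0.57, 0.418, 0.57]
ft_force: [-0.3, 0.7, -1.2]
grip_width: 0.102
```

```bash
python3 v.py 18 w; python3 tilt.py w18|grep -v ' 0 '; python3 -c "
from h import *
snap('top','t18')
o=get_obs();print(o['ft_force'],o['torque'])"
```

```text
-0.028 304 [-0.0192 -0.0183 -0.0177]
-0.02 598 [-0.0195 -0.0183 -0.0089]
-0.012 1531 [-0.0045  0.0096  0.0222]
-0.004 819 [0.0232 0.0293 0.0319]
0.004 289 [0.029  0.0299 0.0309]
0.012 243 [0.0268 0.0277 0.0285]
0.02 2 [0.0256 0.0256 0.0256]
[ 0.68213706 -0.79077102 -2.03499118] [-0.05163379 -0.02742721 -0.04415078]
```

View pics/s18.png

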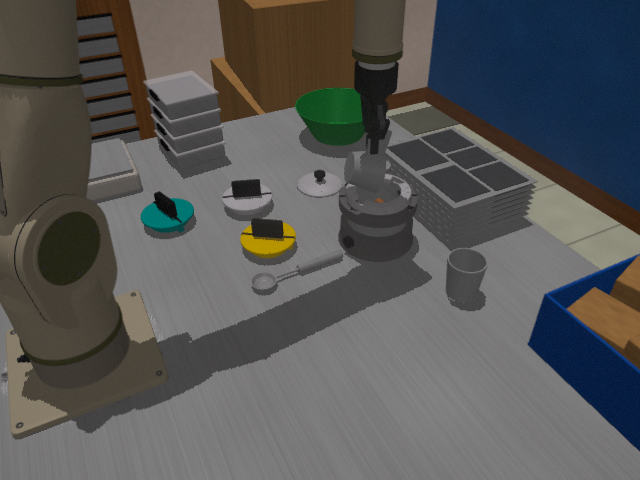

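View pics/w18.png

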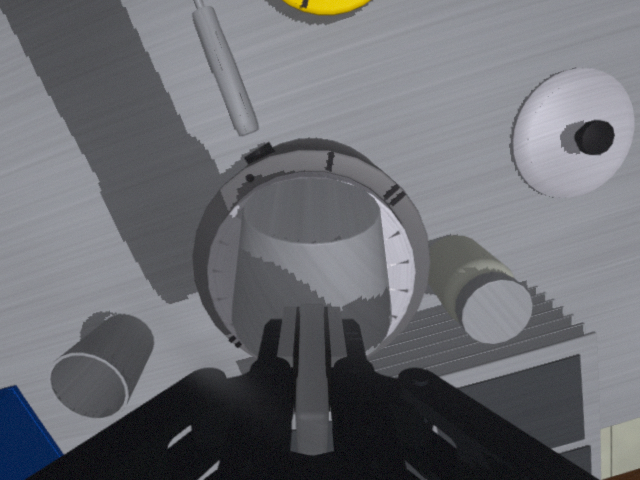

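Call:
move_arm(
  motion="0 0 0.03 0; 0.004 -0.001 0.06 0; 0 0 0.08 0; 0.004 -0.001 0.08 0; 0 0 0.08 0; 0 0 0.08 0",
)

```text
clock: 22.72
position: [0.5873, 0.0608, 0.2862]
ee_rot: [-0.418, 0.571, 0.418, 0.57]
ft_force: [0.5, -0.2, -1.5]
grip_width: 0.106
```

```bash
python3 v.py 19; python3 -c "
from h import *
import time
print(get_obs()['ft_force'],get_obs()['position'])
a=load('s19')['rgb']; cv2.imwrite('pics/z19.png',cv2.resize(a[110:270,310:460],(600,640))[40:600,:,::-1])"
```

```text
[-0.42999772 -0.5526183  -0.93510892] [0.58744065 0.06080979 0.28643242]
```

View pics/z19.png

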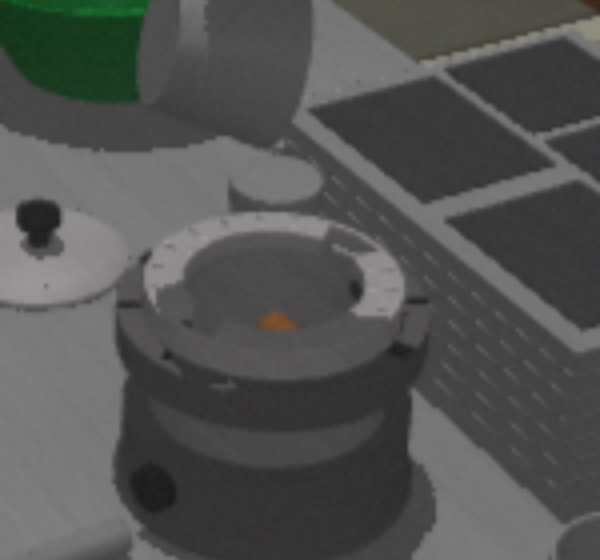

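Call:
move_arm(
  motion="0 0 -0.04 0; -0.004 0.001 -0.07 0; -0.008 0.002 -0.08 0; -0.0125 0.003 -0.081 0; -0.022 0.006 -0.08 0; -0.031 0.0085 -0.0795 0; -0.0397 0.0115 -0.08 0; -0.0397 0.0115 -0.08 0",
  force=20,
)

```text
clock: 23.78
position: [0.5478, 0.0727, 0.2078]
ee_rot: [-0.418, 0.57, 0.418, 0.57]
ft_force: [0.6, 0.7, -2.2]
grip_width: 0.104
```

```bash
python3 v.py 20 w; python3 tilt.py w20|grep -v ' 0 '
```

```text
-0.028 315 [-0.0192 -0.0184 -0.0178]
-0.02 654 [-0.0195 -0.0182 -0.0079]
-0.012 1540 [-0.003   0.0109  0.0236]
-0.004 752 [0.0245 0.0299 0.0319]
0.004 288 [0.029  0.0299 0.0309]
0.012 235 [0.0267 0.0279 0.0287]
0.02 3 [0.0253 0.0254 0.0257]
```

View pics/v20.png

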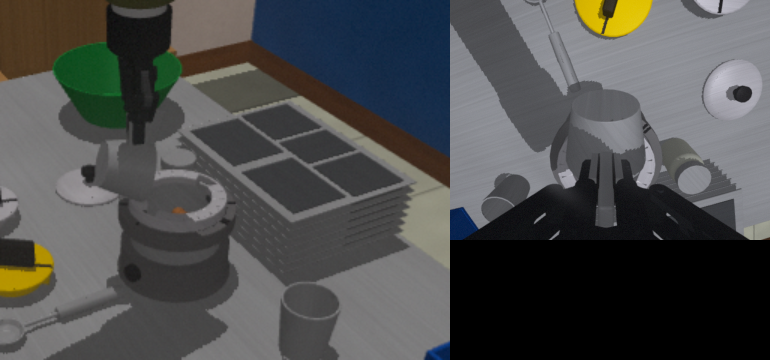

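Call:
move_arm(
  motion="0.03 -0.009 0 0; 0.033 -0.0095 -0.01 0; 0.03 -0.009 -0.015 0; 0.022 -0.0065 -0.014 0; 0.014 -0.004 -0.013 0; 0.01 -0.003 -0.013 0; 0.01 -0.003 -0.013 0",
)

```text
clock: 24.75
position: [0.5616, 0.0681, 0.1974]
ee_rot: [-0.42, 0.568, 0.416, 0.573]
ft_force: [9.8, -4.5, 12.4]
grip_width: 0.106
```

```bash
python3 v.py 21 w; python3 tilt.py w21|grep -v ' 0 '
```

```text
-0.028 248 [-0.0225 -0.0217 -0.021 ]
-0.02 393 [-0.022  -0.0212 -0.0202]
-0.012 2237 [-0.0133  0.0118  0.0302]
-0.004 387 [0.0306 0.0312 0.0319]
0.004 342 [0.0295 0.0302 0.031 ]
0.012 178 [0.0286 0.0293 0.0299]
```

View pics/v21.png

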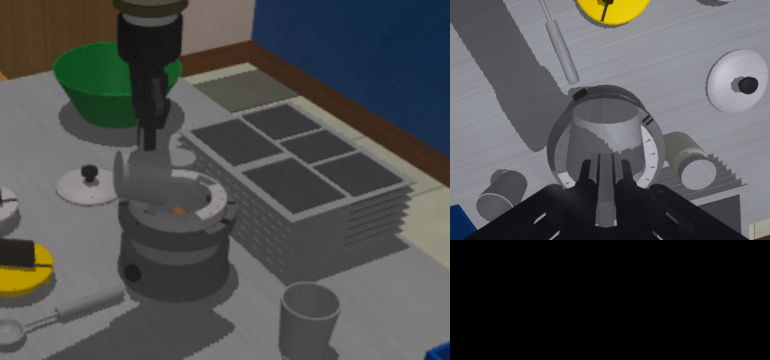

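Call:
move_arm(
  motion="-0.007 0.002 0.001 0; -0.014 0.004 0.001 0; -0.021 0.006 0.001 0; -0.028 0.0085 0 0; -0.035 0.0105 -0.002 0; -0.042 0.0125 -0.004 0; -0.042 0.0125 -0.004 0",
)

```text
clock: 25.72
position: [0.5185, 0.0816, 0.1927]
ee_rot: [-0.419, 0.568, 0.417, 0.573]
ft_force: [5.5, -1.6, 11.0]
grip_width: 0.108
```

```bash
python3 v.py 22 w; python3 tilt.py w22|grep -v ' 0 '
```

```text
-0.028 49 [-0.0328 -0.032  -0.0309]
-0.02 928 [-0.0312  0.0183  0.0281]
-0.012 1691 [-0.0269  0.0063  0.0304]
-0.004 670 [-0.0243  0.0311  0.0324]
0.004 448 [0.0321 0.0332 0.0341]
0.012 1 [0.0333 0.0333 0.0333]
```

View pics/v22.png

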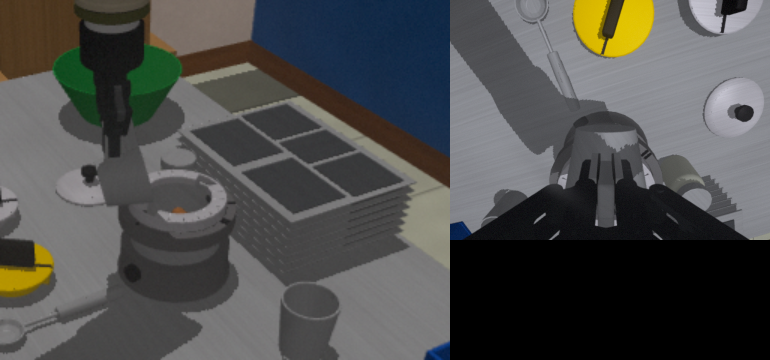

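Call:
move_arm(
  motion="-0.0085 0.0025 -0.003 0; -0.017 0.005 -0.0065 0; -0.025 0.0075 -0.0105 0; -0.0325 0.01 -0.015 0; -0.04 0.012 -0.02 0; -0.04 0.012 -0.02 0",
)

```text
clock: 26.58
position: [0.4765, 0.0945, 0.1717]
ee_rot: [-0.418, 0.569, 0.418, 0.571]
ft_force: [-2.6, 0.1, 9.3]
grip_width: 0.107
```

```bash
python3 v.py 23 w; python3 tilt.py w23|grep -v ' 0 '
```

```text
-0.028 185 [0.0221 0.0235 0.0247]
-0.02 681 [0.0248 0.027  0.0292]
-0.012 1109 [-0.0354  0.0315  0.0356]
-0.004 1202 [-0.0308  0.0356  0.0392]
0.004 187 [-0.0246 -0.023   0.0398]
0.044 152 [-0.1924 -0.1915 -0.1905]
0.052 264 [-0.1912 -0.1834 -0.1784]
```

View pics/v23.png

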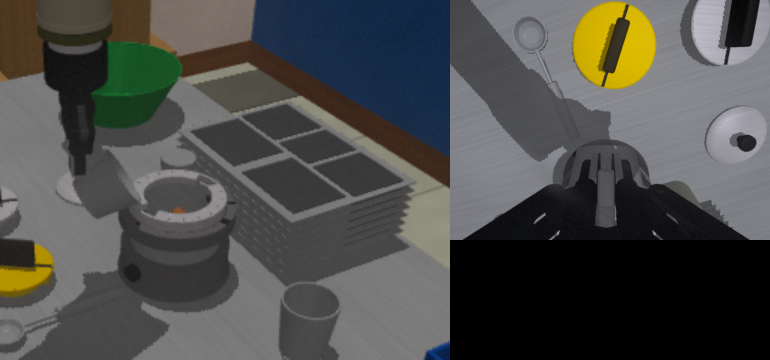

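Call:
move_arm(
  motion="-0.005 0.0015 -0.006 0; -0.01 0.003 -0.012 0; -0.015 0.0045 -0.018 0; -0.02 0.006 -0.025 0; -0.02 0.006 -0.025 0",
)

```text
clock: 27.3
position: [0.4558, 0.1006, 0.1459]
ee_rot: [-0.418, 0.57, 0.419, 0.571]
ft_force: [-4.4, 0.6, 6.7]
grip_width: 0.104
```

```bash
python3 v.py 24 w; python3 tilt.py w24|grep -v ' 0 '
```

```text
-0.028 708 [0.019  0.0225 0.0257]
-0.02 875 [0.0272 0.0308 0.0345]
-0.012 1044 [0.036  0.0401 0.0452]
-0.004 329 [-0.0365  0.0438  0.0449]
0.004 19 [0.0385 0.0389 0.0395]
0.02 17 [0.0205 0.021  0.0215]
0.028 49 [-0.1666 -0.1657 -0.1645]
0.036 187 [-0.1665 -0.1657 -0.1649]
0.044 178 [-0.1666 -0.1657 -0.1648]
0.052 177 [-0.1664 -0.1657 -0.165 ]
```

View pics/v24.png

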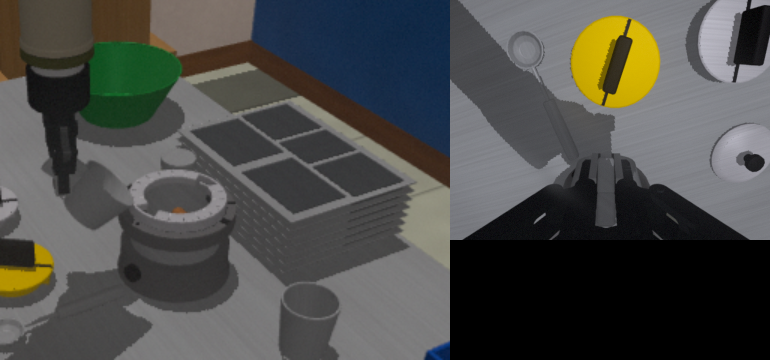

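Call:
move_arm(
  motion="-0.03 0.009 0.005 0; -0.045 0.01 0.03 0; -0.045 -0.03 0.04 0; -0.04 -0.08 0.04 0; -0.03 -0.13 0.04 0; -0.015 -0.18 0.04 0; 0 -0.23 0.04 0; 0.005 -0.28 0.04 0; 0.005 -0.298 0.04 0; 0.005 -0.298 0.02 0",
  force=50,
)

```text
clock: 28.65
position: [0.4611, -0.1999, 0.1657]
ee_rot: [-0.418, 0.571, 0.417, 0.571]
ft_force: [0.5, 0.6, -2.4]
grip_width: 0.104
```

Call:
move_arm(
  motion="0 0 -0.04 0; 0 0 -0.075 0; 0 0 -0.095 0; 0 0 -0.1 0",
  force=25,
)

```text
clock: 29.15
position: [0.4599, -0.1976, 0.0642]
ee_rot: [-0.417, 0.571, 0.419, 0.57]
ft_force: [-0.3, 0.1, -0.8]
grip_width: 0.108
```

```bash
python3 v.py 25 w; python3 tilt.py w25|grep -v ' 0 '; python3 -c "
from h import *
snap('top','t25')"
```

```text
-0.028 771 [0.0183 0.0219 0.0254]
-0.02 875 [0.0269 0.0305 0.0342]
-0.012 1024 [0.0356 0.0395 0.0441]
-0.004 458 [-0.0854 -0.036   0.044 ]
0.004 252 [-0.086  -0.0852 -0.0844]
0.012 247 [-0.0859 -0.0852 -0.0843]
0.02 123 [-0.086  -0.0851 -0.0845]
```

View pics/s25.png

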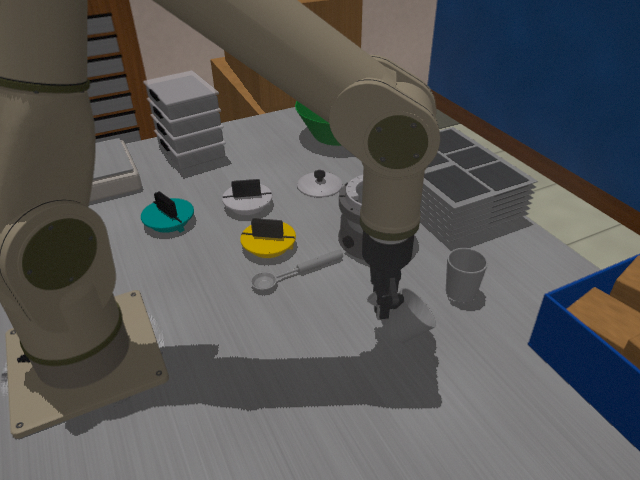

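View pics/t25.png

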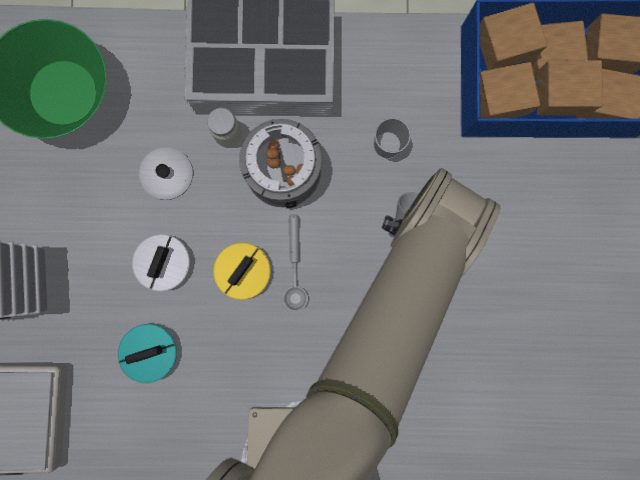

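```bash
python3 -c "
from h import *
a=load('t25')['rgb']; cv2.imwrite('pics/z25.png',cv2.resize(a[115:205,235:325],(560,560),interpolation=cv2.INTER_CUBIC)[:,:,::-1])"
```

```text
(no output)
```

View pics/z25.png

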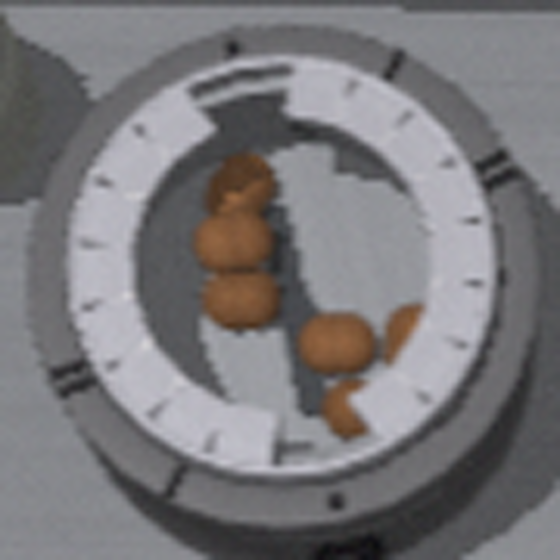

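Call:
move_arm(
  motion="-0.004 0.001 -0.005 0; -0.009 0.0025 -0.01 0; -0.014 0.004 -0.016 0; -0.019 0.0055 -0.022 0; -0.024 0.007 -0.028 0; -0.024 0.007 -0.028 0",
  force=20,
)

```text
clock: 30.05
position: [0.4376, -0.1911, 0.0385]
ee_rot: [-0.418, 0.57, 0.418, 0.571]
ft_force: [-6.2, 3.5, 19.2]
grip_width: 0.105
```

```bash
python3 v.py 26 w; python3 tilt.py w26|grep -v ' 0 '
```

```text
-0.036 692 [0.0137 0.0184 0.023 ]
-0.028 1189 [0.0259 0.0328 0.0389]
-0.02 657 [0.0407 0.0437 0.045 ]
-0.012 590 [-0.0588  0.04    0.0551]
-0.004 355 [-0.0587  0.0364  0.0385]
0.004 197 [0.0318 0.0332 0.0351]
0.012 103 [0.0292 0.0303 0.0312]
```

View pics/v26.png

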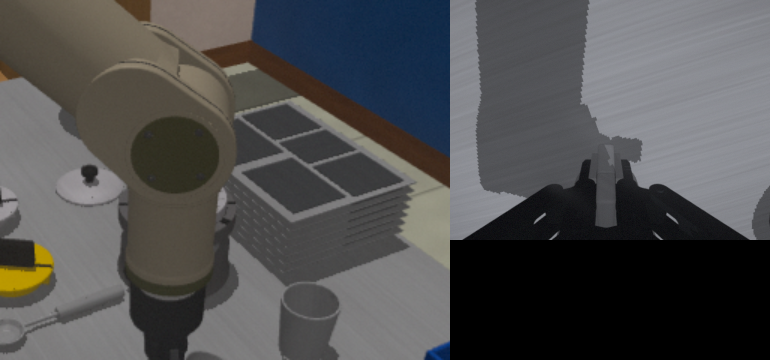

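All six nutmegs are visible in the bowl, three on the left at about (240,240) in the zoom and three at the lower right at about (350,360). I carry on righting the cup against the table.

Call:
move_arm(
  motion="-0.005 0.0015 -0.006 0; -0.01 0.003 -0.012 0; -0.014 0.0045 -0.018 0; -0.018 0.0055 -0.023 0; -0.018 0.0055 -0.023 0",
)

```text
clock: 30.78
position: [0.4214, -0.1864, 0.0155]
ee_rot: [-0.419, 0.569, 0.417, 0.572]
ft_force: [2.6, -1.0, 4.5]
grip_width: 0.1
```

```bash
python3 v.py 27 w; python3 tilt.py w27|grep -v ' 0 '
```

```text
-0.044 15 [0.0045 0.0053 0.0063]
-0.036 1651 [0.0094 0.0266 0.0387]
-0.028 470 [0.0377 0.0384 0.0391]
-0.02 445 [0.0366 0.0373 0.0381]
-0.012 499 [0.0357 0.0365 0.0551]
-0.004 374 [0.0344 0.0352 0.0358]
0.004 329 [0.0333 0.0341 0.0347]
0.012 7 [0.0328 0.0331 0.0333]
```

View pics/s27.png

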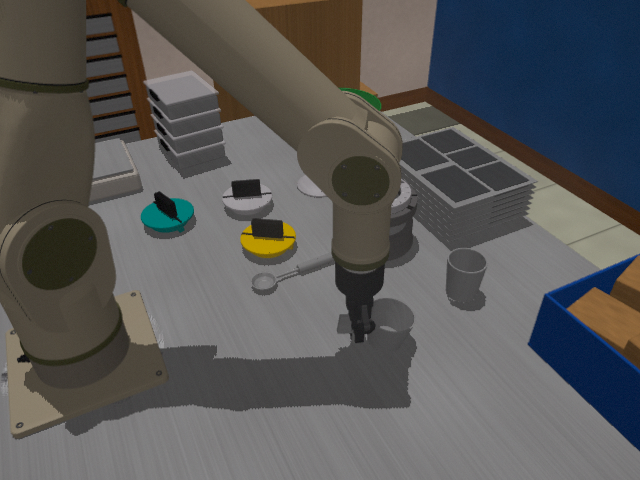

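Call:
move_arm(
  motion="-0.002 0.0005 -0.003 0; -0.003 0.001 -0.006 0; -0.003 0.001 -0.006 0",
)

```text
clock: 31.25
position: [0.4183, -0.1855, 0.0095]
ee_rot: [-0.419, 0.569, 0.417, 0.571]
ft_force: [3.5, -0.5, 8.2]
grip_width: 0.108
```

Call:
move_arm(
  motion="0 0 0 0; 0 0 0 0; 0 0 0 0; 0 0 0 0",
  grip=0.35,
)

```text
clock: 31.75
position: [0.4161, -0.1847, 0.0083]
ee_rot: [-0.418, 0.57, 0.418, 0.57]
ft_force: [0.2, -0.2, 0.0]
grip_width: 0.351
```

Call:
move_arm(
  motion="0 0 0.03 0; 0 0 0.08 0; 0 0 0.14 0; 0 0 0.2 0",
)

```text
clock: 32.25
position: [0.4158, -0.185, 0.2101]
ee_rot: [-0.418, 0.57, 0.418, 0.57]
ft_force: [2.1, 2.1, 0.1]
grip_width: 0.347
```

```bash
python3 v.py 28 w
```

```text
(no output)
```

View pics/s28.png

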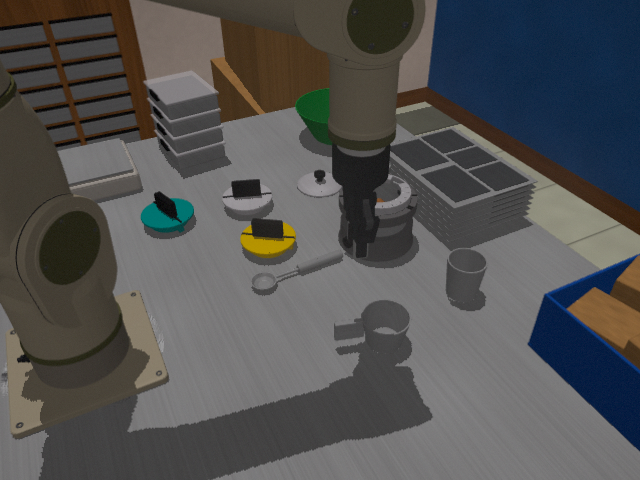

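View pics/w28.png

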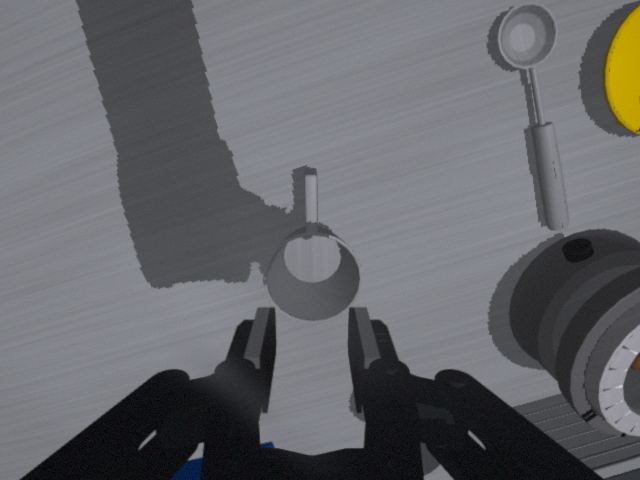

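The cup stands upright and empty at (385,330) in the side view, with nothing spilled. Next is the lid.

Call:
move_arm(
  motion="0.01 0.055 0 0; 0.02 0.11 0 0; 0.03 0.17 0 -0.02; 0.03 0.23 0 -0.02; 0.03 0.29 0 -0.02; 0.02 0.35 0 -0.02; 0.005 0.41 0 -0.02; -0.0125 0.465 -0.03 -0.02; -0.0125 0.483 -0.06 -0.02; -0.0125 0.483 -0.08 -0.02",
  grip=1,
  force=80,
)

```text
clock: 33.6
position: [0.4024, 0.2994, 0.1263]
ee_rot: [-0.413, 0.575, 0.413, 0.573]
ft_force: [-0.3, 0.1, 0.1]
grip_width: 1.002
```

Call:
move_arm(
  motion="0 0 0 0; 0 0 0 0",
)

```text
clock: 33.85
position: [0.4042, 0.298, 0.1291]
ee_rot: [-0.412, 0.574, 0.412, 0.575]
ft_force: [0.2, 0.3, 0.0]
grip_width: 0.999
```

Run:
```python
from meas import *
snap('wrist','w30'); o=get_obs(); print(o['position'],o['ee_rot'])
s=load('w30');P=cloud(s);Z=P[:,:,2]
v=P[:,:,:2]-np.array([.4035,.299]); m=(Z>.055)&(Z<.075)&(np.hypot(v[:,:,0],v[:,:,1])<.06)
q=P[m]; c=q.mean(0);U=np.linalg.svd(q[:,:2]-c[:2])[2][0]; print(len(q),c,np.arctan2(U[1],U[0]),np.ptp((q[:,:2]-c[:2])@U))
```

```text
[0.40435774 0.29821214 0.12940302] [-0.4119673   0.57411543  0.41224113  0.57509275]
2974 [0.40053661 0.29958568 0.06466545] -0.3346244888808159 0.06383562951423728
```

View pics/w30.png

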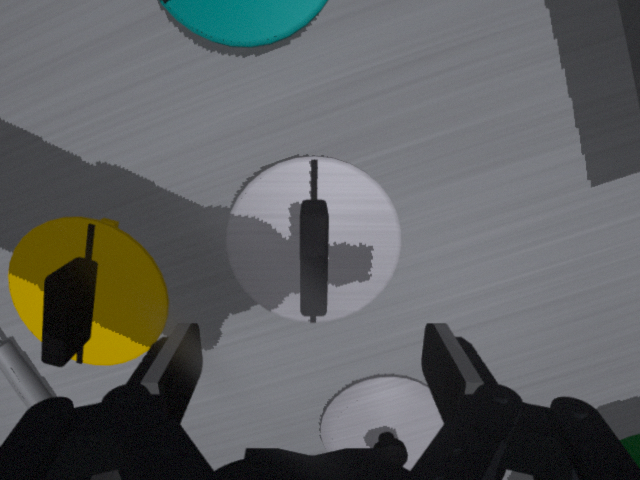

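Call:
move_arm(
  motion="-0.001 0 -0.05 0; -0.001 0 -0.08 0; -0.001 0 -0.0915 0; -0.001 0 -0.0915 0; -0.001 0 -0.0915 0",
)

```text
clock: 34.52
position: [0.4036, 0.2988, 0.0384]
ee_rot: [-0.412, 0.574, 0.412, 0.575]
ft_force: [-0.4, -0.0, -0.3]
grip_width: 1.0
```

Call:
move_arm(
  motion="0 0 0 0; 0 0 0 0; 0 0 0 0; 0 0 0 0; 0 0 0 0",
  grip=0,
  force=90,
)

```text
clock: 35.15
position: [0.403, 0.2985, 0.0373]
ee_rot: [-0.412, 0.574, 0.412, 0.575]
ft_force: [-0.6, -0.5, 5.1]
grip_width: 0.171
```

Call:
move_arm(
  motion="0 0 0.04 0; 0 0 0.1 0; 0 0 0.16 0; 0.03 -0.03 0.17 0.1; 0.07 -0.07 0.17 0.2; 0.11 -0.11 0.17 0.3; 0.15 -0.155 0.17 0.4; 0.19 -0.2 0.17 0.5; 0.2 -0.24 0.17 0.57; 0.2 -0.243 0.17 0.57",
)

```text
clock: 36.4
position: [0.603, 0.0504, 0.2063]
ee_rot: [0.556, -0.438, -0.556, -0.436]
ft_force: [0.7, 1.0, -1.6]
grip_width: 0.167
```

Call:
move_arm(
  motion="0 0 0 0; 0 0 0 0",
)

```text
clock: 36.65
position: [0.6024, 0.057, 0.2067]
ee_rot: [-0.557, 0.435, 0.558, 0.435]
ft_force: [-0.9, 0.2, -2.4]
grip_width: 0.172
```

Run:
```python
from meas import *
snap('wrist','w31'); snap('side','s31'); snap('top','t31'); o=get_obs(); print(o['position'],o['ee_rot'])
```

```text
[0.60257078 0.05642968 0.20692472] [-0.55741046  0.43482542  0.55766814  0.43500193]
```

View pics/w31.png

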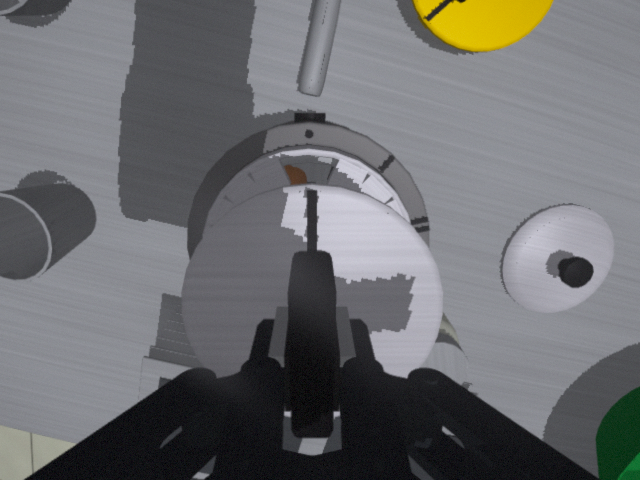

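View pics/s31.png

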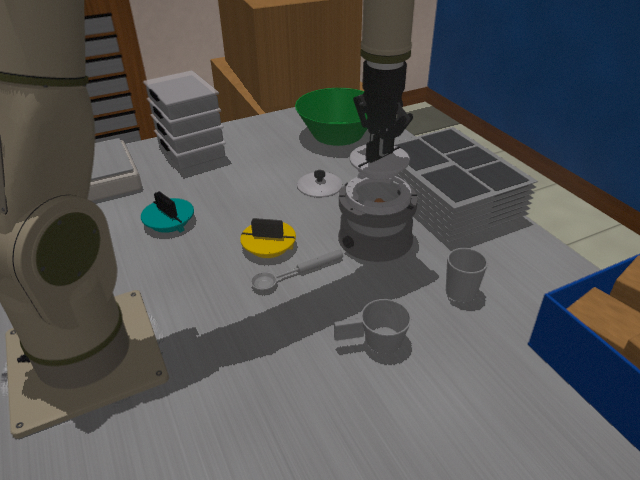

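View pics/t31.png

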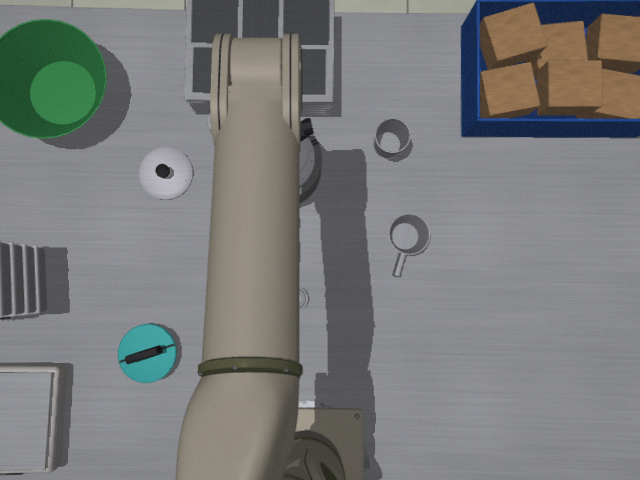

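```bash
cat > lidm.py <<'E'
import sys
from meas import *
def lidm(f):
    s=load(f);P=cloud(s);Z=P[:,:,2]; o=get_obs()['position']; v=P[:,:,:2]-o[:2]; rr=np.hypot(v[:,:,0],v[:,:,1])
    zt=o[2]-.0373+.028
    m=(abs(Z-zt)<.012)&(rr<.066); m[:, :150]=0
    vv,uu=np.nonzero(m); ok=(vv<370)&~((uu>280)&(uu<345)&(vv>240))
    q=P[vv[ok],uu[ok]]; A=np.c_[q[:,:2]-o[:2],np.ones(len(q))]; c=np.linalg.lstsq(A,q[:,2],rcond=None)[0]; 
    r=q[:,2]-A@c; k=abs(r)<.004; c=np.linalg.lstsq(A[k],q[k,2],rcond=None)[0]
    print('plane slopes',c[:2],'z at tcp',c[2],'expected',zt)
    pts_=np.stack([uu[ok],vv[ok]],1).astype(np.int32); h=cv2.convexHull(pts_)[:,0]; h=h[h[:,1]<330]
    g=onz(s,h[:,0],h[:,1],c[2]); C=circ(g,.058); print('disc centre',C,'free r',circ(g),'tcp',o[:2])
    return s
s=lidm(sys.argv[1])
E
python3 lidm.py w31
python3 - <<'E'
from meas import *
s=load('w31')
print('dot',onz(s,309,134,.109),'bar',onz(s,387,163,.109),'dbl',onz(s,420,224,.109),'ridge',onz(s,[311,312],[191,245],.2))
im=s['rgb'][100:380,170:450,::-1]; cv2.imwrite('pics/z31.png',cv2.resize(im,(580,580)))
E
```

```text
plane slopes [8.37572803e-05 2.35164680e-03] z at tcp 0.19643881962760665 expected 0.19762471639166246
disc centre [0.60204872 0.05669949] free r [0.60071841 0.05633561 0.05687984] tcp [0.60257078 0.05642968]
dot [[0.53225787 0.03764319 0.109     ]] bar [[0.53709804 0.08740017 0.109     ]] dbl [[0.56844432 0.1194108  0.109     ]] ridge [[0.54785453 0.04275819 0.2       ]
 [0.56887033 0.04845819 0.2       ]]
```

View pics/z31.png

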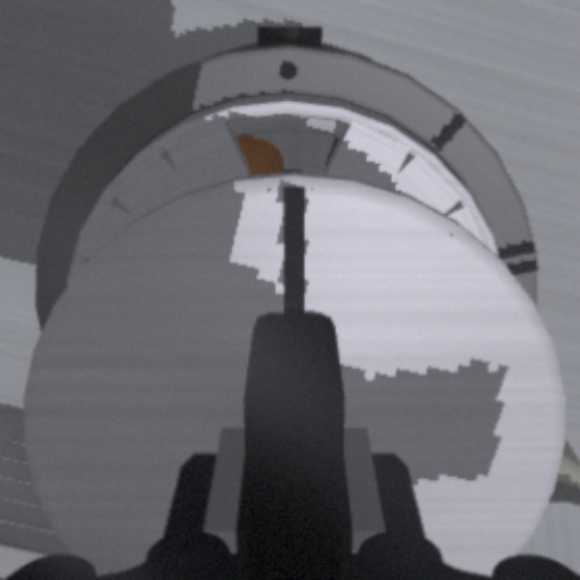

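Call:
move_arm(
  motion="0.001 -0.0015 -0.02 -0.01; 0.001 -0.0015 -0.04 -0.01; 0.001 -0.0015 -0.048 -0.01; 0.001 -0.0015 -0.053 -0.01; 0.001 -0.0015 -0.058 -0.01",
)

```text
clock: 37.42
position: [0.6042, 0.0538, 0.1493]
ee_rot: [0.555, -0.438, -0.555, -0.438]
ft_force: [1.0, -0.2, -1.8]
grip_width: 0.169
```

Call:
move_arm(
  motion="0 0 -0.004 0; 0 0 -0.008 0; 0 0 -0.011 0; 0 0 -0.0125 0; 0 0 -0.0125 0",
)

```text
clock: 38.05
position: [0.6038, 0.0537, 0.1383]
ee_rot: [-0.555, 0.438, 0.555, 0.439]
ft_force: [-9.0, 0.5, 16.4]
grip_width: 0.177
```

```bash
python3 - <<'E'
from meas import *
snap('wrist','w32'); snap('side','s32'); o=get_obs(); print(o['position'],o['ft_force'],o['torque'],o['joint_pos'])
cv2.imwrite('pics/z32.png',np.hstack([cv2.resize(load('s32')['rgb'][110:270,310:450],(400,460)),cv2.resize(load('w32')['rgb'][80:360,160:460],(400,460))])[:,:,::-1])
E
python3 lidm.py w32
```

```text
[0.60380723 0.0537225  0.13829822] [-10.94760276  -0.64607304  16.16943534] [-0.22979755  1.97175233  0.05106192] [-0.61854569  0.3935223   0.57324012  1.65641769 -0.23015216  1.15908192
  1.81749327]
plane slopes [0.03243009 0.00442383] z at tcp 0.12823290408368948 expected 0.12899822472983385
disc centre [0.59417093 0.05217583] free r [0.59956002 0.05326414 0.06258886] tcp [0.60380723 0.0537225 ]
```

View pics/z32.png

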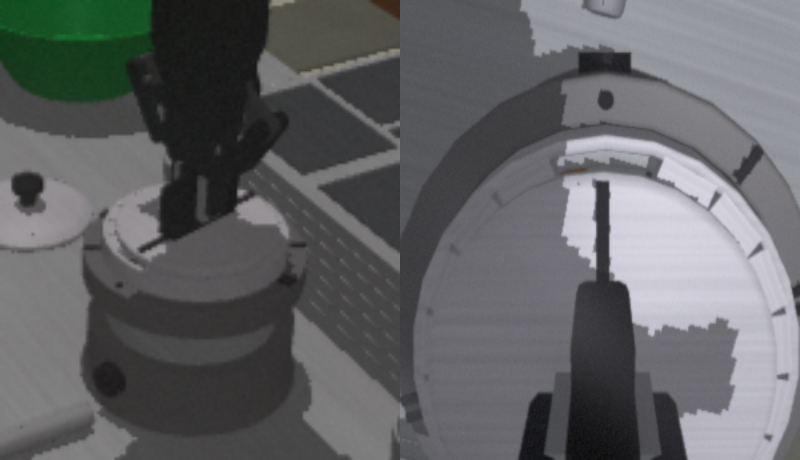

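Call:
move_arm(
  motion="-0.001 0.0005 0.004 0; -0.0025 0.0015 0.004 0; -0.0025 0.0015 0.004 0; -0.0025 0.0015 0.001 0; -0.0025 0.0015 0 0; -0.0025 0.0015 0 0",
)

```text
clock: 38.9
position: [0.6014, 0.0553, 0.1383]
ee_rot: [-0.555, 0.438, 0.555, 0.439]
ft_force: [-10.2, 0.4, 17.4]
grip_width: 0.167
```

```bash
cat > v2.py <<'E'
import sys
from meas import *
n=sys.argv[1]
snap('wrist','w'+n); snap('side','s'+n); o=get_obs(); print(o['position'],o['ft_force'],o['torque'])
cv2.imwrite('pics/z%s.png'%n,np.hstack([cv2.resize(load('s'+n)['rgb'][110:270,310:450],(400,460)),cv2.resize(load('w'+n)['rgb'][80:360,160:460],(400,460))])[:,:,::-1])
E
python3 v2.py 33
python3 lidm.py w33
```

```text
[0.60141908 0.05526903 0.13829954] [-10.1790669    0.42238305  19.52826756] [-0.16928974  2.06436298  0.00491818]
plane slopes [0.02341941 0.00965593] z at tcp 0.12820020325356982 expected 0.12899953784166676
disc centre [0.59349635 0.05212712] free r [0.59878628 0.05361126 0.06261626] tcp [0.60141908 0.05526903]
```

View pics/z33.png

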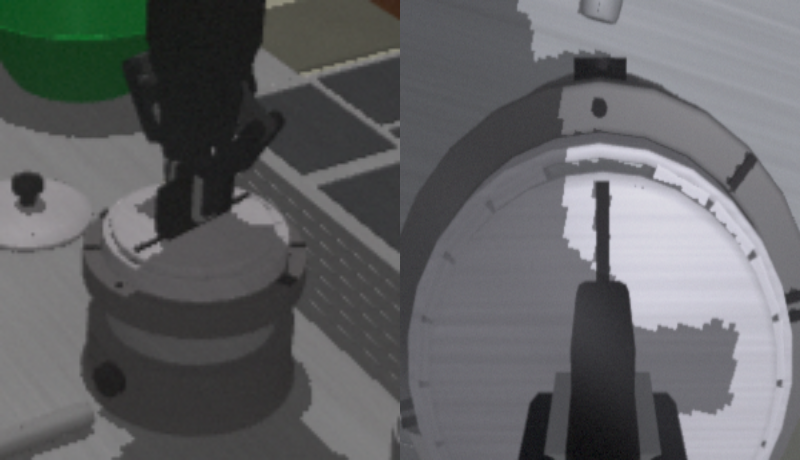

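```bash
sed -i 's/<.012)&(rr<.066)/<.005)\&(rr<.052)/' lidm.py; for w in w31 w32 w33; do python3 lidm.py $w; done
python3 - <<'E'
from meas import *
s=load('w33');P=cloud(s);v=P[:,:,:2]-[.6023,.0557]; r=np.hypot(v[:,:,0],v[:,:,1]); a=np.arctan2(v[:,:,1],v[:,:,0])
for a0 in np.arange(-3.0,3.1,.4):
    m=(abs(a-a0)<.2)
    row=[]
    for r0 in [.036,.042,.048,.053,.056,.059,.062]:
        k=m&(abs(r-r0)<.0015)&(P[:,:,2]>.09)&(P[:,:,2]<.14); row.append(round(float(np.median(P[:,:,2][k])),4) if k.sum()>5 else None)
    print(round(a0,1),row)
E
```

```text
plane slopes [0. 0.] z at tcp 0.0 expected 0.12899953784166676
plane slopes [-0.00270726  0.00033555] z at tcp 0.12818616267092167 expected 0.12899953784166676
disc centre [0.60833393 0.05748884] free r [0.60153777 0.05528288 0.05211758] tcp [0.60141908 0.05526903]
plane slopes [-0.00295633  0.00012734] z at tcp 0.1281798964390755 expected 0.12899953784166676
disc centre [0.60863623 0.05689331] free r [0.60157763 0.05532271 0.0521358 ] tcp [0.60141908 0.05526903]
-3.0 [0.1285, 0.1285, 0.1286, 0.1285, 0.1279, 0.1229, 0.122]
-2.6 [0.1282, 0.1283, 0.1282, 0.1282, 0.1279, 0.123, 0.1221]
-2.2 [0.1282, 0.1282, 0.1282, 0.1282, 0.1279, 0.1231, 0.1221]
-1.8 [0.1282, 0.1281, 0.1281, 0.1282, 0.1278, 0.1228, 0.1221]
-1.4 [0.1281, 0.1281, 0.1281, 0.128, 0.1276, 0.125, 0.1221]
-1.0 [0.1282, 0.1281, 0.1282, 0.1282, 0.1275, 0.1256, 0.1221]
-0.6 [0.1281, 0.1281, 0.1283, 0.1278, None, None, None]
-0.2 [None, None, None, 0.1282, None, None, None]
0.2 [None, None, None, 0.1284, 0.1269, None, 0.1217]
0.6 [None, None, None, 0.1284, 0.1269, None, 0.1219]
1.0 [0.1282, 0.1281, 0.1281, 0.128, None, None, None]
1.4 [0.1282, 0.1283, 0.1282, 0.1283, 0.127, 0.1224, 0.1222]
1.8 [0.1282, 0.1281, 0.1282, 0.1282, 0.1271, 0.1223, 0.1223]
2.2 [0.1283, 0.1282, 0.1282, 0.1282, 0.1274, 0.1223, 0.1223]
2.6 [0.1283, 0.1282, 0.1283, 0.1282, 0.1277, 0.1224, 0.1222]
3.0 [0.1282, 0.1282, 0.1283, 0.1282, 0.1277, 0.1228, 0.1221]Traceback (most recent call last):
  File "lidm.py", line 14, in <module>
    s=lidm(sys.argv[1])
  File "lidm.py", line 11, in lidm
    pts_=np.stack([uu[ok],vv[ok]],1).astype(np.int32); h=cv2.convexHull(pts_)[:,0]; h=h[h[:,1]<330]
                                                         ~~~~~~~~~~~~~~~~~~~~^^^^^
TypeError: 'NoneType' object is not subscriptable
```

The disc is level at 0.128 and sits 6 mm above the flange at 0.122 all round, so the lid is seated flat. I ease the downward push a little and turn it clockwise.

Call:
move_arm(
  motion="0 0 0.001 0; 0 0 0.001 -0.08; 0 0 0.001 -0.16; 0 0 0.001 -0.24; 0 0 0.001 -0.32; 0 0 0.001 -0.4; 0 0 0.001 -0.48; 0 0 0.001 -0.56; 0 0 0.001 -0.6; 0 0 0.001 -0.6",
  force=110,
)

```text
clock: 40.25
position: [0.6023, 0.0558, 0.1384]
ee_rot: [-0.401, 0.582, 0.401, 0.583]
ft_force: [1.8, 0.9, 6.5]
grip_width: 0.168
```

```bash
python3 v2.py 34; python3 lidm.py w34
```

```text
[0.60232163 0.05572811 0.13838014] [0.81326457 2.09162764 6.27065293] [0.10009834 0.05256111 0.02412356]
plane slopes [-0.00261861  0.00191176] z at tcp 0.12813751106980287 expected 0.12908014381666502
disc centre [0.60888398 0.05259133] free r [0.60244644 0.05571413 0.05213347] tcp [0.60232163 0.05572811]
```

View pics/w34.png

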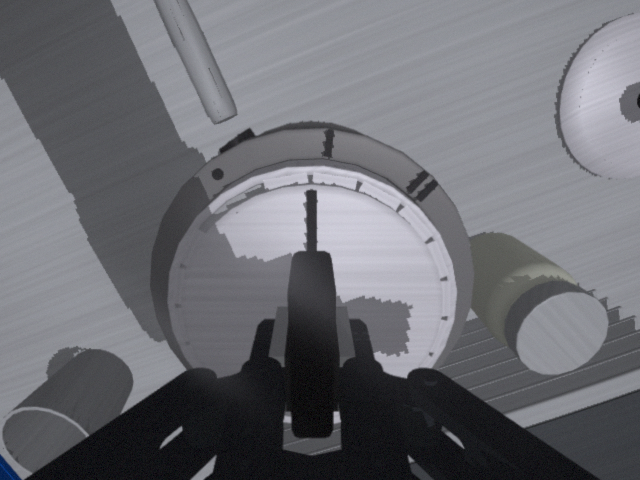

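```bash
cat > ang.py <<'E'
import sys
from meas import *
f=sys.argv[1]; s=load(f); g=s['rgb'].astype(float).sum(2)
o=get_obs()
from scipy.spatial.transform import Rotation as R
z=R.from_quat(o['ee_rot']).as_matrix()[:,2]; ja=np.arctan2(z[1],z[0]); print('jaw axis - pi/2 (mod pi)',(ja-np.pi/2+np.pi/2)%np.pi-np.pi/2)
# resample polar maps: ridge at z=.130, r .036-.056 ; marks z=.109 r .074
K=s['K'];k1=float(s['k1']);Rm=R_of(s['att'])
def proj(p):
    c=(p-s['eye'])@Rm; x=c[:,0]/-c[:,2]; y=-c[:,1]/-c[:,2]; r2=x*x+y*y; k=1+k1*r2
    return np.stack([K[0,0]*x*k+K[0,2],K[1,1]*y*k+K[1,2]],1)
def prof(C,rs,z,a):
    out=[]
    for r in rs:
        p=np.stack([C[0]+r*np.cos(a),C[1]+r*np.sin(a),np.full(len(a),z)],1); uv=proj(p).astype(np.float32)
        out.append(cv2.remap(g.astype(np.float32),uv[None,:,0],uv[None,:,1],cv2.INTER_LINEAR)[0])
    return np.array(out)
def dark(C,rs,z,lo,hi):
    a=np.linspace(lo,hi,400); pr=prof(C,rs,z,a); res=[]
    for row in pr:
        b=np.median(row); w=np.clip(b*.72-row,0,None); res.append(round(float((w*a).sum()/w.sum()),4) if w.sum()>0 else None)
    return res
C=(float(sys.argv[2]),float(sys.argv[3]))
ex=float(sys.argv[4])+np.pi
print('ridge',[x-np.pi if x else None for x in dark(C,[.042,.045,.048,.051,.054],.129,ex-.13,ex+.13)])
print('bar',[x-np.pi if x else None for x in dark(C,[.070,.072,.074,.076],.109,-.46+np.pi-.15,-.46+np.pi+.15)])
print('dot',[x-np.pi if x else None for x in dark(C,[.072,.074,.076],.109,.24+np.pi-.1,.24+np.pi+.1)])
E
python3 ang.py w34 .6023 .0557 -.36; python3 ang.py w34 .6013 .0557 -.36
```

```text
jaw axis - pi/2 (mod pi) -0.3651348550835858
ridge [-0.3402926535897932, -0.34079265358979294, -0.342092653589793, -0.3430926535897929, -0.3431926535897931]
bar [-0.4524926535897933, -0.44959265358979295, -0.4534926535897932, -0.45269265358979327]
dot [0.2497073464102071, 0.25000734641020683, None]
jaw axis - pi/2 (mod pi) -0.3651348550835858
ridge [-0.34669265358979295, -0.35069265358979296, -0.348192653589793, -0.3543926535897932, -0.34879265358979294]
bar [-0.4595926535897932, -0.4558926535897929, -0.4579926535897929, -0.4553926535897932]
dot [0.25390734641020707, None, None]
```

Call:
move_arm(
  motion="0 0 0 -0.06; 0 0 0 -0.11; 0 0 0 -0.11; 0 0 0 -0.11; 0 0 0 -0.11",
)

```text
clock: 40.98
position: [0.6024, 0.0559, 0.1384]
ee_rot: [-0.369, 0.603, 0.368, 0.605]
ft_force: [0.8, 1.9, 5.7]
grip_width: 0.164
```

```bash
python3 v2.py 35; python3 lidm.py w35; python3 ang.py w35 .6023 .0557 -.45;  python3 v2.py 36; python3 ang.py w36 .6023 .0557 -.45
```

```text
[0.60242307 0.05591692 0.13843432] [0.86599948 2.36086451 5.79033336] [ 0.26156304 -0.06972748  0.1365174 ]
plane slopes [-0.00226431  0.00243852] z at tcp 0.12814356824283607 expected 0.12913431943464027
disc centre [0.60909255 0.05258086] free r [0.60252628 0.0559164  0.05209176] tcp [0.60242307 0.05591692]
jaw axis - pi/2 (mod pi) -0.4749064516692689
ridge [-0.4503926535897933, -0.45569265358979294, -0.4562926535897933, -0.4543926535897933, -0.456992653589793]
bar [-0.45339265358979297, -0.4518926535897929, -0.4534926535897932, -0.452992653589793]
dot [0.24960734641020688, 0.24890734641020673, None]
[0.60241706 0.05589182 0.13840958] [1.15309632 3.0479154  5.57846548] [ 0.22762591 -0.02195445  0.14473485]
jaw axis - pi/2 (mod pi) -0.4749365850395597
ridge [-0.45049265358979307, -0.45569265358979294, -0.4564926535897933, -0.4542926535897931, -0.45679265358979304]
bar [-0.4532926535897932, -0.4522926535897933, -0.4537926535897929, -0.4530926535897932]
dot [0.2510073464102067, 0.24890734641020673, None]
```

View pics/z35.png

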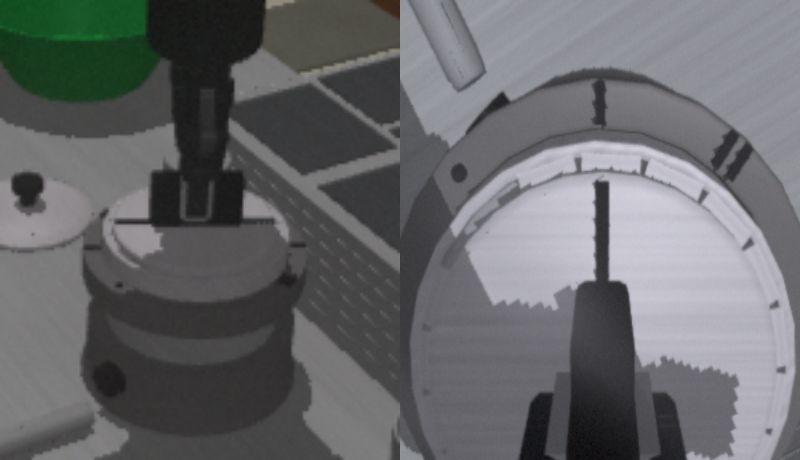

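View pics/s36.png

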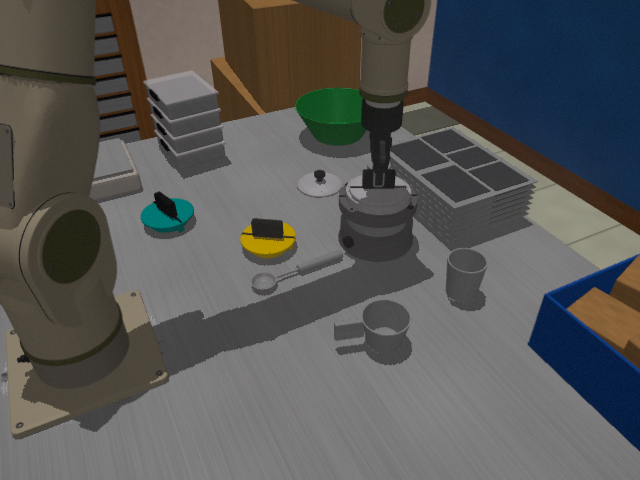

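The ridge at (601,185) points at the single bar at (600,100) to within about 0.003 rad. The disc is flat, the spring torque reads about 0.14 N m and the cup stands upright. I hand in now.

```bash
python3 -c "
from workcell import hand_in
print(hand_in())"
```

```text
the job is handed in; nothing more can be done
None
```

The job is done and handed in at about 41 s. All six nutmegs are in the mill, and the lid is held at the single-bar mark. I never turned the lid past the bar, so the lock should not have clicked.

**Cup:** The arm can only turn about the vertical, so I pinched the cup by its fin and levered it against the mill's rim to tip it. I righted it the same way, first on the rim and then on the table. Before the lid went on, the top view showed all six nutmegs in the bowl. The cup stands upright and empty on open table, about 0.1 m from where it started.

**Lid:** I lowered the real aluminium lid through the notches. It seated flat, level to within about 0.15°, with its top 6 mm above the flange all round. I then turned it about 0.70 rad clockwise and kept hold of it.

**Last checks:** The ridge was at -0.454 rad against -0.453 for the bar, and stayed there in a second reading. The spring torque read about 0.14 N m, with roughly 6 N of downward push. The other kitchen things looked unmoved in the pictures.

**What did not go smoothly:**
- The cup would not swing down by gravity at the lowest grip force, which is why I levered it.
- Three of the levering pushes slipped off or missed the rim and had to be repeated.
- The wrist force reached about 70 N while levering, and the fin slid about 12 mm in the pads.
- The first lid seating showed 11 N sideways, which went away once I eased the push and started turning.

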